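# Load the block insert and crank the measuring slide to its rider

### The job

Take the taller aluminium block (the one with six small bores) out of the two-stall rack and set it gently, upright and fully home, in the nest on the screw slide's carriage. Then crank the handwheel until the carriage's pointer stands exactly at the mark of the rider on the scale, leaving the rider where it is. Leave the shorter block and everything else on the bench in place, and let go of everything.

Things in the scene. Friction and masses are not known exactly. Their poses are not given: they have to be found in the camera images.
- tall_block: The block to load: aluminium, 60 (x) x 36 (y) x 70 mm high, 0.25 to 0.5 kg, six small bores in its top. Origin at the centre of its underside, z up. Starts upright in one rack stall, where it can be gripped only on its end faces (closing along its x). In the nest these are covered: hold it there on its wide faces (along its y), so set it down on free bench between. May go in turned half round.
- short_block: The block that stays: plain aluminium, 60 x 36 x 55 mm high, two large bores in its top, standing in the rack's other stall. Origin at the centre of its underside.
- rack: Fixed dark steel rack, 80 (x) x 110 (y) x 86 mm high; origin under its centre on the bench. Floor 6 mm up. Stalls open at the +x and -x ends but for 4 mm lips, centred at y = +24 and -24 mm, 40 mm wide, between 8 mm walls (x -23 to +23 mm) that rise 10 mm above the tall block. Blocks' x along the rack's x. Free bench before or behind it; a titrator, some 0.3 m high, stands from world y = 0.31 on.
- slide_base: Fixed screw slide, 300 (x) x 130 mm (y -75 to +55 mm); origin on the bench under the middle of the rails, which run along its x from the handwheel end (nearest the robot) to the far end. Scale and rider on its -y side. Between rack and slide stand a white instrument (cleared by carrying the block's underside above 0.23 m) and behind it, from world x = 0.65, a tall glass bath; pass before it.
- nest (a point): Middle of the nest's floor on the carriage, 48 mm above the bench; axes as the slide's. The block stands in it, its 60 mm length along the slide's x, between cheeks at the +x and -x ends (66 mm apart, 32 mm wide, 83 mm high above the floor, tops flared outward) and two 6 mm high lips at the sides (40 mm apart): play 3 and 2 mm each way. Fully home, the block's underside is at this point.
- pointer (a point): Tip of the carriage's pointer, at the inner edge of the scale; moves with the carriage. Axes as the slide's.
- rider_mark (a point): Tip of the rider's index blade; the rider is a 16 mm wide grey clip with a thumb screw on the outer side of the scale bar, held by friction (12 N). Axes as the slide's. The pointer must come to the same position as this along the slide's x. At the start it lies 26 to 65 mm farther along +x than the pointer.
- wheel_axis (a point): Point on the handwheel's upright axis, 64 mm above the bench, on top of the gearbox. Wheel 116 mm across, its rim at 68 to 80 mm height.
- crank_handle (a point): Centre of the top face of the crank handle, an upright, freely spinning grip of 20 mm diameter and 50 mm length (from 81 to 131 mm above the bench), 45 mm off the wheel's axis; goes round with the wheel.
- handwheel (a joint): Angle of the handwheel, grows when turned clockwise seen from above; each clockwise turn moves the carriage 20 mm along the slide's +x (away from the wheel), to a stop at about 22 rad. Starts at 0 to 6.3 rad. Turns with about 2 N at the handle and stays where it is left.
- flask: Bystander: conical glass flask, 65 mm across, 110 mm high, near the front edge left of the white instrument. Origin under its centre.
- crucible: Bystander: white porcelain crucible, 42 mm across, 35 mm high, near the front edge, left of the flask. Origin under its centre.
- petri: Bystander: flat glass dish, 64 mm across, 16 mm high, beyond the rack, beside a magnetic stirrer (fixed, not to be touched, 60 mm high, about 110 mm square, centred at world x = 0.75, y = 0.14). Origin under its centre.
- beaker: Bystander: glass beaker, 74 mm across, 94 mm high, beyond the slide. Origin under its centre.

How it is judged:
On the way, in this order (a step that is already met when the one before it is completed fails the run):
1. the tall block stands fully home in the nest, let go (horizontal distance between tall_block and nest below 0.005 m and z of tall_block in the frame of nest below 0.003 m and angle between tall_block's own z axis and vertical below 0.06 rad and contact force between the fingers and tall_block below 0.05 N), for 0.2 s.
2. the handwheel has brought the pointer to the rider's mark (x of pointer in the frame of rider_mark between -0.002 and 0.002 m), for 0.2 s.
At the end, for the whole second after the job is handed in: The carriage's pointer is within 2 mm of the rider's mark along the slide; the tall block stands at rest in the nest, upright (within 0.06 rad), within 5 mm of its centre and its underside within 3 mm of the nest's floor; everything released (all of step 2 and horizontal distance between tall_block and nest below 0.005 m and z of tall_block in the frame of nest below 0.003 m and angle between tall_block's own z axis and vertical below 0.06 rad and linear speed of tall_block below 0.02 m/s); the robot touches nothing.
It fails at once if the rider is shifted by more than 4 mm (distance of rider_mark from where it was at the start of the episode above 0.004 m).
It fails at once if the short block is taken or shifted by more than 20 mm (distance of short_block from where it was at the start of the episode above 0.02 m).
It fails at once if the tall block is dropped or thrown (moves faster than 0.5 m/s with no finger on it) (linear speed of tall_block above 0.5 m/s and contact force between the fingers and tall_block below 0.01 N).
It fails at once if a bystander is shifted by more than 40 mm (distance of any of flask, crucible, petri, beaker from where it was at the start of the episode above 0.04 m).
It also fails if it takes over 72 s, if anything falls off the work surface, if the arm or the gripper's body presses on something with over 40 N, if the wrist force passes 120 N, or if a joint passes its speed limit or range.

### The arm

A 6-joint arm with a two-finger parallel gripper is mounted at the origin on a cart in front of the work surface, level with it; the furniture and walls round the work are solid. World frame = base frame: x ahead of the robot, y to its left, z up, the work surface at z = 0. Lengths are in m, angles in rad, forces in N, time in s.
With the tool pointing down it reaches from about 0.35 to 0.775 m from the base axis. Payload 7.3 kg.
Tool frame: the origin (TCP) lies midway between the tips of the shut fingers; the grasp point (between the pads) lies 19 mm behind it (robot.tcp_to_grasp is the distance from the TCP to the grasp point, in m); x points along the fingers, z is the direction in which the jaws open and shut, and the axes are right-handed (so a half turn about x gives the same grasp; the last joint's range is limited). The gripper opens to 92 mm and grips with 3 to 60 N. Pads are 19 mm wide; open, the fingers measure 130 mm over their backs; the gripper's body (75 mm by 190 mm) begins 47 mm behind the grasp point.
Start: joints at [0.985, 0.342, 1.524, -0, 1.275, -0.146], TCP at [0.224, 0.475, 0.227] pointing down, gripper open.
Joint ranges: [-2.53, 2.53], [-0.77, 2.02], [0.04, 2.7], [-1, 4.14], [0.28, 2.66], [-3.11, 3.11]. Speed limits (rad/s): [2.57, 2.57, 3.14, 3.14, 3.14, 3.14].

### API

Orientations are given as [roll, pitch, yaw] about the fixed x, y, z axes, in that order (R = Rz(yaw) Ry(pitch) Rx(roll)).
In Python, from cell import robot gives the robot as it stands.
- The arm moves only by the tool move_arm, never from a script. Its argument "deltas" is a list of rows, each an object with "dp": the shift along the tool's x, y, z in m, a list of three; "turn": the turn, a rotation vector about the tool's x, y, z in degrees, a list of three. A call has 1 to 10 rows; each row is the pose to reach, as a shift and turn from the pose commanded when the call began, along the tool's axes at that moment; what a row does not reach only later rows make up. A row lasts 1/10 s, in which the tool goes at most 50 mm and 8.59 degrees, less where a joint would pass 70% of its speed; a pose out of reach is approached as far as the arm can. A call with a gripper value outside its range is refused whole. "hand" is the finger opening in m, from 0 to 0.0918, set as the call begins (left out, the last holds). The fingers move at their own pace and stop on an object; "squeeze" is the grip in N (left out, the last holds). Time passes only in rows, so rows that repeat a pose let the fingers close. It gives the time, the measured TCP pose, the force and the opening at its end, in the units of the state.
- robot.observe(): the state, without advancing time (a new reading comes with each control period).
- robot.read_camera(name): name is "side" or "top" or "wrist"; returns (picture, depth): 384x512x3 uint8, red, green, blue; 384x512 float32, m along the optical axis (not along the pixel's ray), 0 where there is no reading.
- robot.camera_info(name): a dict with "fx", "fy", "cx", "cy" (pixels), "k1" (the pictures are not rectified: a ray, as slopes to the right and down, at radius r is drawn at 1 + k1 r^2 times it, then the intrinsics apply), "R" (3x3) and "t" (3): a world point X has camera coordinates R X + t. Camera axes: x right, y down, z forward; pixel columns grow to the right and rows downward; lengths in m; the calibration is good to about 2 mm. A picture is of the moment at which its call begins: read the wrist's pose just before it. camera_info takes no time and is no camera call; for the wrist camera it gives the pose at the moment of the call.
- robot.hand_in(): hands the job in, once; it reports no verdict.
The state is a dict: "time": time; "qpos": joint angles; "qvel": joint speeds; "joint_efforts": joint torques, N m; "tool_pos": TCP position; "tool_rot": TCP orientation; "contact_force": force on the tool from outside, world axes, zero at the start; "torque": the same for the moment, N m; "opening": finger opening in m.
Only numpy, scipy, OpenCV 4.12 (cv2) and the standard library are available. Lean on these libraries where they do the work, as an engineer would, in place of code of your own. Each camera call takes 0.05 s, during which the arm holds its last target.

## Working session

There is one attempt and no reset: what is moved stays moved. The work goes in short steps, Python scripts to look and compute and a tool call to move; the robot and the scene stay as the last step left them, time stands still between calls to the robot, and variables do not carry over. Pictures are saved under pics/ and viewed, and the job is handed in when it is done.

Besides the shell and the picture viewer there is one more tool, called after "Call:" in YAML: its name, and indented under it one key for each argument. move_arm: Moves the arm, as the interface text tells. Its arguments: {"type":"object","properties":{"deltas":{"type":"array"},"hand":{"type":"number"},"squeeze":{"type":"number"}},"required":["deltas"]}

```bash
ls; mkdir -p pics; python3 - <<'E'
from cell import robot
import cv2
print(robot.observe()); print(robot.tcp_to_grasp)
for n in("side","top","wrist"):
    print(n,robot.camera_info(n))
    p,d=robot.read_camera(n); cv2.imwrite(f"pics/{n}0.png",p[:,:,::-1])
    import numpy as np; np.save(f"pics/{n}0.npy",d)
E
```

```text
pics
{'time': 0.0, 'qpos': array([ 9.84977199e-01,  3.42726309e-01,  1.52504419e+00, -1.07767111e-05,
        1.27535734e+00, -1.45996280e-01]), 'qvel': array([ 1.95688693e-03,  6.86531549e-05,  2.13191723e-04, -4.64921772e-04,
        9.34342755e-04,  8.39746541e-04]), 'joint_efforts': array([-7.75753870e-04, -4.31237733e+01, -2.44214952e+01,  7.16699171e-02,
        5.59849106e-02, -1.13953890e-04]), 'tool_pos': array([0.22328729, 0.4746997 , 0.22603361]), 'tool_rot': array([ 3.00230882,  1.56926111, -2.14989986]), 'contact_force': array([0.4728383 , 0.19609913, 0.03008156]), 'torque': array([ 0.00868055, -0.00193073,  0.03482766]), 'opening': 0.09167270015032054}
0.0188
side {'fx': 419.774830456798, 'fy': 419.774830456798, 'cx': 258.7730013907358, 'cy': 188.0154522351235, 'k1': -0.1500818668711022, 'R': array([[-0.77421427,  0.63273601,  0.0154079 ],
       [ 0.53087499,  0.66244752, -0.52852154],
       [-0.34462154, -0.40100925, -0.84878005]]), 't': array([ 0.41446216, -0.21766728,  1.70598656])}
top {'fx': 351.7730375553385, 'fy': 351.7730375553385, 'cx': 253.0676651427345, 'cy': 191.382462032686, 'k1': -0.1119787890112114, 'R': array([[ 0.0150304 , -0.99977227,  0.01514934],
       [-0.99218968, -0.01678934, -0.12360325],
       [ 0.12382945, -0.01317322, -0.99221607]]), 't': array([-0.04916018,  0.52589531,  0.93089873])}
wrist {'fx': 307.5878136775896, 'fy': 307.5878136775896, 'cx': 256.0419939279466, 'cy': 194.38664416229804, 'k1': -0.04655829276582181, 'R': array([[ 0.42518268,  0.90510693, -0.00106793],
       [ 0.86228808, -0.40470894,  0.30441738],
       [ 0.27509808, -0.13035386, -0.95253815]]), 't': array([-0.52434363, -0.03956297,  0.39166099])}
```

View pics/top0.png

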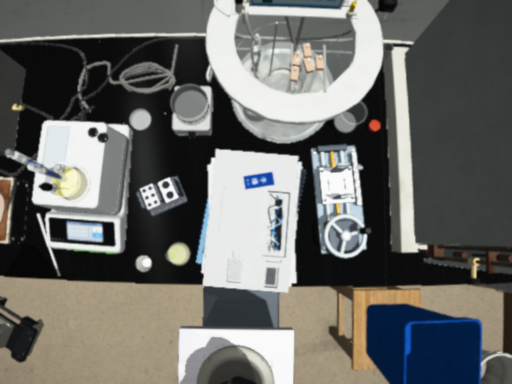

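View pics/side0.png

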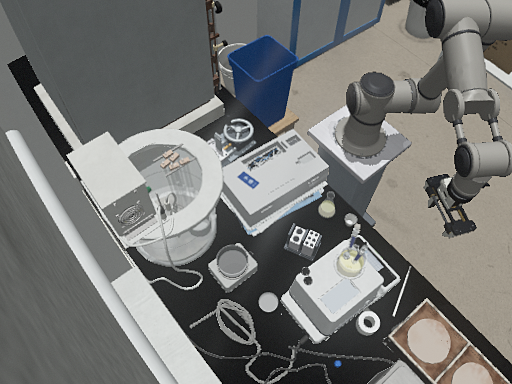

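View pics/wrist0.png

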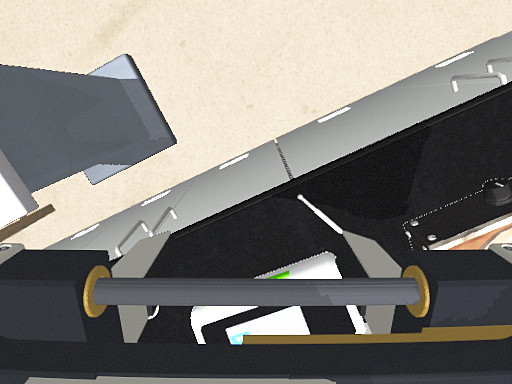

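```bash
cat > h.py <<'E'
import numpy as np, cv2
from scipy.spatial.transform import Rotation as Ro
def dist(info):
    return np.array([[info['fx'],0,info['cx']],[0,info['fy'],info['cy']],[0,0,1]]),np.array([info['k1'],0,0,0,0])
def slopes(info,px):
    K,D=dist(info); return cv2.undistortPoints(np.array(px,float).reshape(-1,1,2),K,D).reshape(-1,2)
def onplane(info,px,z):
    s=slopes(info,px); d=np.c_[s,np.ones(len(s))]@info['R']; c=-info['R'].T@info['t']
    return c+d*((z-c[2])/d[:,2])[:,None]
def cloud(info,depth):
    v,u=np.mgrid[:depth.shape[0],:depth.shape[1]]
    s=slopes(info,np.c_[u.ravel(),v.ravel()]); z=depth.ravel()[:,None].astype(float)
    P=(np.c_[s,np.ones(len(s))]*z-info['t'])@info['R']
    P[z[:,0]==0]=np.nan
    return P.reshape(*depth.shape,3)
def proj(info,X):
    K,D=dist(info); return cv2.projectPoints(np.array(X,float).reshape(-1,1,3),cv2.Rodrigues(info['R'])[0],info['t'],K,D)[0].reshape(-1,2)
E
python3 - <<'E'
from h import *
from cell import robot
for n in("top","side"):
    info=robot.camera_info(n); im=cv2.imread(f"pics/{n}0.png"); P=cloud(info,np.load(f"pics/{n}0.npy"))
    np.save(f"pics/{n}P.npy",P)
    pts={"top":[(150,195),(172,190),(162,212),(335,200),(345,235),(368,231),(178,254),(144,263),(140,119),(350,117)],"side":[(296,238),(312,240),(238,130)]}[n]
    for q in pts: print(n,q,P[q[1],q[0]].round(3))
a=cv2.imread("pics/top0.png")
c1=cv2.resize(a[165:225,125:200],None,fx=8,fy=8,interpolation=cv2.INTER_CUBIC)
c2=cv2.resize(a[135:270,300:385],None,fx=4.4,fy=4.4,interpolation=cv2.INTER_CUBIC)
cv2.imwrite("pics/c1.png",c1);cv2.imwrite("pics/c2.png",c2)
s=cv2.imread("pics/side0.png")
cv2.imwrite("pics/c3.png",cv2.resize(s[205:275,265:345],None,fx=7,fy=7,interpolation=cv2.INTER_CUBIC))
cv2.imwrite("pics/c4.png",cv2.resize(s[105:175,200:290],None,fx=7,fy=7,interpolation=cv2.INTER_CUBIC))
E
```

```text
top (150, 195) [0.508 0.232 0.071]
top (172, 190) [0.523 0.176 0.061]
top (162, 212) [0.468 0.215 0.001]
top (335, 200) [ 0.505 -0.265  0.043]
top (345, 235) [ 0.41  -0.28   0.085]
top (368, 231) [ 0.421 -0.325  0.131]
top (178, 254) [0.356 0.151 0.076]
top (144, 263) [0.324 0.26  0.001]
top (140, 119) [0.736 0.291 0.013]
top (350, 117) [ 0.758 -0.325 -0.   ]
side (296, 238) [0.536 0.196 0.057]
side (312, 240) [0.508 0.24  0.078]
side (238, 130) [ 0.417 -0.273  0.084]
```

View pics/c1.png

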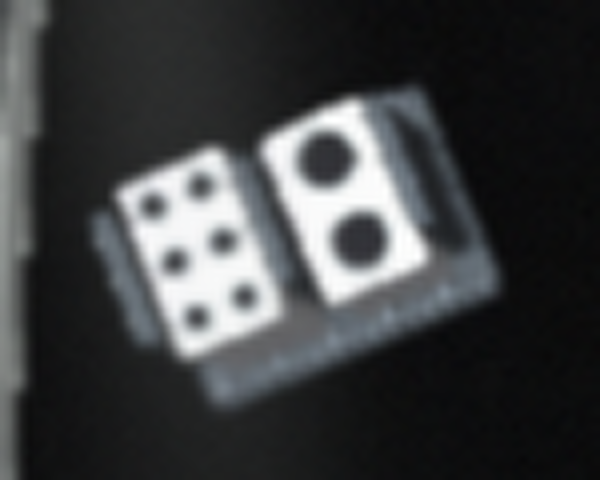

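View pics/c2.png

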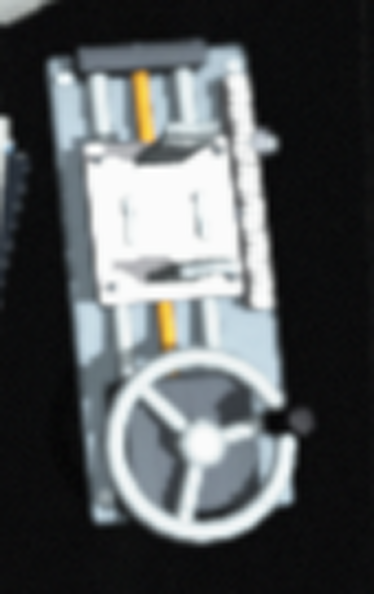

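View pics/c3.png

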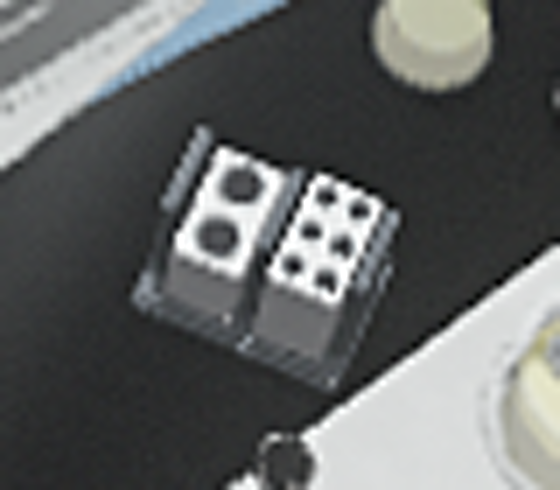

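View pics/c4.png

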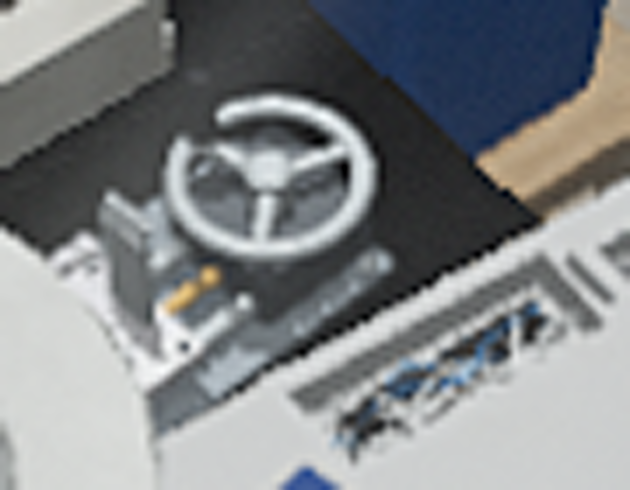

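```bash
python3 - <<'E'
from h import *
from cell import robot
info=robot.camera_info("top"); im=cv2.imread("pics/top0.png"); P=np.load("pics/topP.npy")
print("cam",-info['R'].T@info['t'])
Y,X=np.mgrid[:384,:512]
roi=(X>130)&(X<195)&(Y>170)&(Y<220)
g=im.max(2)
m=((g>150)&roi).astype(np.uint8)
m=cv2.morphologyEx(m,cv2.MORPH_CLOSE,np.ones((5,5)))
cs,_=cv2.findContours(m,cv2.RETR_EXTERNAL,cv2.CHAIN_APPROX_NONE)
for c in cs:
    if len(c)<15: continue
    for z in(.076,.061):
        p=onplane(info,c.reshape(-1,2),z)[:,:2]
        r=cv2.minAreaRect((p*1000).astype(np.float32)); print(z,r)
# depth-based
for lo,hi in((.068,.083),(.054,.067)):
    k=roi&(P[...,2]>lo)&(P[...,2]<hi)&(g>150)
    p=P[k]; print(k.sum(),np.median(p,0),cv2.minAreaRect((p[:,:2]*1000).astype(np.float32)))
k=roi&(P[...,2]>.003)&(P[...,2]<.09); print("rack",cv2.minAreaRect((P[k][:,:2]*1000).astype(np.float32)))
info=robot.camera_info("side"); im=cv2.imread("pics/side0.png"); Ps=np.load("pics/sideP.npy")
roi=(X>265)&(X<345)&(Y>205)&(Y<275); g=im.max(2)
k=roi&(Ps[...,2]>.07)&(Ps[...,2]<.083)&(g>160)&(np.hypot(Ps[...,0]-.508,Ps[...,1]-.232)<.06)
p=Ps[k]; print("side",k.sum(),np.median(p,0),cv2.minAreaRect((p[:,:2]*1000).astype(np.float32)))
E
```

```text
cam [ 0.40725411 -0.02805662  0.9893998 ]
0.076 ((513.1256103515625, 207.59996032714844), (62.7261848449707, 90.53715515136719), 21.30889892578125)
0.061 ((514.8643188476562, 211.469970703125), (63.75629425048828, 92.02398681640625), 21.30886459350586)
272 [0.5043974  0.23114756 0.07477238] ((512.407470703125, 208.1941680908203), (61.118324279785156, 88.31179809570312), 21.344837188720703)
233 [0.5228287  0.18942751 0.05982755] ((512.6546630859375, 211.81582641601562), (60.599124908447266, 87.8909912109375), 25.710107803344727)
rack ((516.383056640625, 207.74810791015625), (136.7710418701172, 159.4208984375), 0.8906012177467346)
side 141 [0.50728023 0.2344722  0.07548788] ((505.8993225097656, 234.23446655273438), (63.200950622558594, 35.313819885253906), 23.462818145751953)
```

```bash
python3 - <<'E'
from h import *
from cell import robot
info=robot.camera_info("top"); im=cv2.imread("pics/top0.png"); P=np.load("pics/topP.npy")
g=im.max(2).copy(); r=g[165:225,125:200]; r8=cv2.resize(r,None,fx=8,fy=8,interpolation=cv2.INTER_CUBIC)
m=(r8>165).astype(np.uint8)
cs,_=cv2.findContours(m,cv2.RETR_EXTERNAL,cv2.CHAIN_APPROX_NONE)
for c in cs:
    if cv2.contourArea(c)<5000: continue
    q=(c.reshape(-1,2)+.5)/8-.5+[125,165]
    for z in(.076,.061):
        p=onplane(info,q,z)[:,:2]
        print(z,cv2.minAreaRect((p*1000).astype(np.float32)))
E
```

```text
0.076 ((504.0276184082031, 230.91758728027344), (61.605709075927734, 38.43263626098633), 24.693387985229492)
0.061 ((505.6167907714844, 235.17047119140625), (62.61740493774414, 39.06374740600586), 24.693161010742188)
0.076 ((521.8221435546875, 184.5821075439453), (61.337425231933594, 37.11138153076172), 25.881370544433594)
0.061 ((523.70361328125, 188.07411193847656), (62.34468078613281, 37.72084045410156), 25.881349563598633)
```

```bash
python3 - <<'E'
from h import *
P=np.load("pics/topP.npy").reshape(-1,3); S=np.load("pics/sideP.npy").reshape(-1,3)
for nm,Q in(("top",P),("side",S)):
    print(nm)
    Q=Q[np.isfinite(Q[:,0])]
    xs=np.arange(.28,.82,.02); ys=np.arange(.40,-.18,-.02)
    print("x\\y  "+" ".join(f"{int(round(y*100)):3d}" for y in ys))
    for x in xs[::-1]:
        row=[]
        for y in ys:
            k=(abs(Q[:,0]-x)<.01)&(abs(Q[:,1]-y)<.01)
            row.append(f"{int(round(Q[k,2].max()*1000)):3d}" if k.any() else "  .")
        print(f"{x:.2f} "+" ".join(row))
E
```

```text
top
x\y   40  38  36  34  32  30  28  26  24  22  20  18  16  14  12  10   8   6   4   2   0  -2  -4  -6  -8 -10 -12 -14 -16 -18
0.80   2   3   1   6   1   1  28  30   2   3  -1 102 102 103 104 102  60 321 322 323 322   .   .   .   .   . 326 339  93 326
0.78   3   2   2   3   4   2   4   3   3   2  -1 103  97  68  68 102 100 323 323 323 322   .   .   .   .   . 346 348  91 326
0.76   5   2   4   2  18  18  19  14   1   2   2 105  69  67  69  68 104 320 322 324 323 320   .   .   . 326 349 348 348 338
0.74   2   2   2   2  19  20  20  18   2   4   0 102  69  69  68  99 103 319 323 323 322 323   .   .   . 333 348 342 340 338
0.72   3  42   1   3  18  19  18  20   3   4   2 104 103  67 101 101  60   2 321 322 323 323 323   .   . 335 335   .   . 326
0.70   .  48  53  54  55  46  15   3   1   4   1  58 102 103 103  61  62   2 311 322 322 322 322 322 322 325 326 320 321 327
0.68 183 184 183  53 150  48   1   3   3   4   2   2   3  47  44   3   3   2   2 321 321 321 322 323 322 322 322 322 322 322
0.66 185 185 191 191 186  78   5   3   3   1   4   2   3   2   4   3   2   2   2   4 315 321 322
[... 5208 characters left out ...]
 64  73  35   5  41 128 132 128 130 129 132 133 128 124 117 132 124   .   .
0.36  59  60  57  61  63   4   4   7   6   5  32 110 112  68  17  38 127 130 131 137 128 130 130 129 129 132 131 124   .   .
0.34   7   2   2   .   3   5  38  33  35   7  26 111 109   8  21  39 130 132 131 131 117 136 134 132 129 130 130   .   .   .
0.32   5   4   3   6   7   4  36  41  34   3   4   6  -2   .   7  40 130 133 130 127 126 134 136 133 110 132 131   .   .   .
0.30   4   5   5   8   7   6   5  31  32   6   4   4   5   2   2  32 131 132 132 132 133 134 135 133 112 128 129   .   .   .
0.28   2   6   4   4   6   6   6   6   4   5   6   2   7   7   5  12 124 125 128 133 131 132 130 128 131 129 129   .   .   .
```

```bash
cat >> h.py <<'E'
def Rt(yaw_deg,tilt=0):
    a=np.radians(yaw_deg); x=np.array([0,0,-1.]); z=np.array([np.cos(a),np.sin(a),0]); return np.c_[x,np.cross(z,x),z]
def state(robot):
    o=robot.observe(); R=Ro.from_euler('xyz',o['tool_rot']).as_matrix(); return o,np.array(o['tool_pos']),R
def plan(robot,pos,yaw):
    """delta (tool axes) from measured pose to TCP world pos, jaws dir at yaw (deg, given exactly)"""
    o,p,R=state(robot)
    T=Rt(yaw); rv=np.degrees(Ro.from_matrix(R.T@T).as_rotvec())
    print("t",round(o['time'],2),"p",p.round(4),"zyaw",np.degrees(np.arctan2(R[1,2],R[0,2])).round(2),"tilt",np.degrees(np.arccos(-R[2,0])).round(2),"F",np.round(o['contact_force'],1),"open",round(o['opening'],4),"q",np.round(o['qpos'],2))
    print("  dp",(R.T@(np.array(pos)-p)).round(4),"turn",rv.round(2))
E
python3 - <<'E'
from h import *
from cell import robot
o,p,R=state(robot); print(R.round(3))
for y in(24.5,-155.5): plan(robot,[.42,.23,.28],y)
w=robot.camera_info("wrist"); print("wrist cam in tool frame", R.T@(-w['R'].T@w['t']-p), (w['R']@R).round(2))
E
```

```text
[[-0.001 -0.905  0.426]
 [-0.001  0.426  0.905]
 [-1.     0.    -0.001]]
t 0.15 p [0.2234 0.4748 0.2262] zyaw 64.8 tilt 0.07 F [-0.   0.  -0.7] open 0.0915 q [ 0.98  0.34  1.52 -0.    1.28 -0.15]
  dp [-0.0537 -0.2822 -0.1378] turn [ 4.03e+01 -7.00e-02  1.00e-02]
t 0.15 p [0.2234 0.4748 0.2262] zyaw 64.8 tilt 0.07 F [-0.   0.  -0.7] open 0.0915 q [ 0.98  0.34  1.52 -0.    1.28 -0.15]
  dp [-0.0537 -0.2822 -0.1378] turn [-1.397e+02 -2.000e-02 -8.000e-02]
wrist cam in tool frame [-1.58425911e-01  8.18461556e-02 -1.57992389e-04] [[-0.    0.    1.  ]
 [-0.3  -0.95  0.  ]
 [ 0.95 -0.3   0.  ]]
```

Call:
move_arm:
  deltas:
    - {"dp": [-0.01, -0.028, -0.014], "turn": [-8, 0, 0]}
    - {"dp": [-0.02, -0.056, -0.028], "turn": [-16, 0, 0]}
    - {"dp": [-0.03, -0.085, -0.042], "turn": [-24, 0, 0]}
    - {"dp": [-0.04, -0.113, -0.055], "turn": [-32, 0, 0]}
    - {"dp": [-0.054, -0.141, -0.069], "turn": [-40, 0, 0]}
    - {"dp": [-0.054, -0.17, -0.083], "turn": [-48, 0, 0]}
    - {"dp": [-0.054, -0.2, -0.097], "turn": [-56, 0, 0]}
    - {"dp": [-0.054, -0.226, -0.11], "turn": [-64, 0, 0]}
    - {"dp": [-0.054, -0.254, -0.124], "turn": [-72, 0, 0]}
    - {"dp": [-0.054, -0.282, -0.138], "turn": [-80, 0, 0]}
  hand: 0.0918

```text
time: 1.15
tool_pos: [0.4204, 0.229, 0.2806]
tool_rot: [0.624, 1.57, -3.126]
contact_force: [0.1, -0.0, 0.7]
opening: 0.0916
```

```bash
python3 - <<'E'
from h import *
from cell import robot
plan(robot,[.504,.231,.24],-155.5)
E
```

```text
t 1.15 p [0.4204 0.229  0.2806] zyaw 145.13 tilt 0.02 F [ 0.1 -0.   0.7] open 0.0916 q [ 0.34  0.22  1.55  0.    1.38 -2.19]
  dp [ 0.0405 -0.0494 -0.0674] turn [-5.937e+01  2.000e-02 -0.000e+00]
```

```bash
cat >> h.py <<'E'
def plan2(robot,pos,yaw,tilt=0,R0=None):
    o,p,R=state(robot)
    T=Rt(yaw)@Ro.from_euler('z',tilt,degrees=True).as_matrix(); rv=np.degrees(Ro.from_matrix(R.T@T).as_rotvec())
    print("t",round(o['time'],2),"p",p.round(4),"zyaw",np.degrees(np.arctan2(R[1,2],R[0,2])).round(2),"F",np.round(o['contact_force'],1),"open",round(o['opening'],4),"q",np.round(o['qpos'],2))
    print("  dp",(R.T@(np.array(pos)-p)).round(4),"turn",rv.round(2), "tiltnow",np.degrees(np.arcsin(np.clip(np.cross(Rt(0)[:,0],R[:,0])@R[:,2],-1,1))).round(2))
E
python3 - <<'E'
from h import *
from cell import robot
plan2(robot,[.49,.20,.22],24.5,0)
E
```

```text
t 1.15 p [0.4204 0.229  0.2806] zyaw 145.13 F [ 0.1 -0.   0.7] open 0.0916 q [ 0.34  0.22  1.55  0.    1.38 -2.19]
  dp [ 0.0605 -0.016  -0.0737] turn [ 1.2063e+02 -0.0000e+00 -2.0000e-02] tiltnow 0.01
```

Call:
move_arm:
  deltas:
    - {"dp": [0.006, -0.007, -0.006], "turn": [8.5, 0, 0]}
    - {"dp": [0.012, -0.014, -0.012], "turn": [17, 0, 0]}
    - {"dp": [0.018, -0.02, -0.018], "turn": [25.5, 0, 0]}
    - {"dp": [0.024, -0.02, -0.024], "turn": [34, 0, 0]}
    - {"dp": [0.03, -0.02, -0.03], "turn": [42.5, 0, 0]}
    - {"dp": [0.036, -0.02, -0.036], "turn": [51, 0, 0]}
    - {"dp": [0.042, -0.02, -0.042], "turn": [59.5, 0, 0]}
    - {"dp": [0.048, -0.02, -0.05], "turn": [68, 0, 0]}
    - {"dp": [0.054, -0.02, -0.058], "turn": [76.5, 0, 0]}
    - {"dp": [0.06, -0.02, -0.065], "turn": [85, 0, 0]}

```text
time: 2.15
tool_pos: [0.4847, 0.2087, 0.2202]
tool_rot: [2.318, 1.57, -2.927]
contact_force: [0.4, -0.9, -0.3]
opening: 0.0919
```

```bash
python3 - <<'E'
from h import *
from cell import robot
plan2(robot,[.49,.22,.22],24.5,0)
E
```

```text
t 2.15 p [0.4847 0.2087 0.2202] zyaw 59.45 F [ 0.4 -0.9 -0.3] open 0.0919 q [ 0.26  0.35  1.53  0.    1.26 -0.78]
  dp [0.0002 0.0012 0.0124] turn [ 3.495e+01 -3.000e-02 -2.000e-02] tiltnow 0.02
```

Call:
move_arm:
  deltas:
    - {"dp": [0, 0, 0.004], "turn": [8.5, 0, 0]}
    - {"dp": [0, 0.001, 0.008], "turn": [17, 0, 0]}
    - {"dp": [0, 0.001, 0.012], "turn": [25.5, 0, 0]}
    - {"dp": [0, 0.001, 0.012], "turn": [34, 0, 0]}
    - {"dp": [0, 0.001, 0.012], "turn": [35, 0, 0]}

```text
time: 2.65
tool_pos: [0.4896, 0.2199, 0.2204]
tool_rot: [2.943, 1.57, -2.909]
contact_force: [0.4, -0.3, 0.0]
opening: 0.0917
```

```bash
python3 - <<'E'
from h import *
from cell import robot
plan2(robot,[.504,.231,.1],24.5,10)
w=robot.camera_info("wrist"); p,d=robot.read_camera("wrist"); cv2.imwrite("pics/w1.png",p[:,:,::-1]); np.savez("pics/w1.npz",d=d,R=w['R'],t=w['t'])
E
```

```text
t 2.65 p [0.4896 0.2199 0.2204] zyaw 24.69 F [ 0.4 -0.3  0. ] open 0.0917 q [ 0.28  0.37  1.5   0.    1.27 -0.15]
  dp [0.1204 0.0041 0.0178] turn [ 0.19 -0.06  9.99] tiltnow 0.01
```

View pics/w1.png

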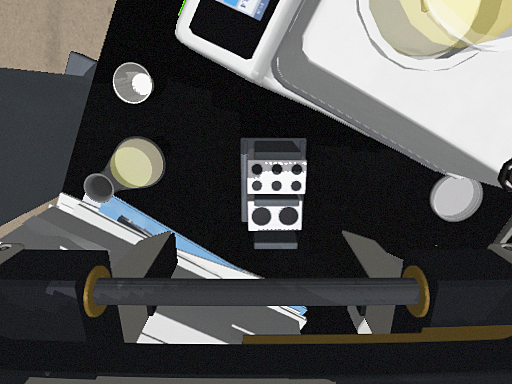

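```bash
python3 - <<'E'
from h import *
from cell import robot
im=cv2.imread("pics/w1.png"); W=np.load("pics/w1.npz"); info=robot.camera_info("wrist"); info['R']=W['R'];info['t']=W['t']
P=cloud(info,W['d']); g=im.min(2)
for nm,y0,y1,z in(("tall",155,197,.076),("short",195,236,.061)):
    r8=cv2.resize(g[y0:y1,235:320],None,fx=8,fy=8,interpolation=cv2.INTER_CUBIC); m=(r8>190).astype(np.uint8)
    cs,_=cv2.findContours(m,cv2.RETR_EXTERNAL,cv2.CHAIN_APPROX_NONE); c=max(cs,key=cv2.contourArea)
    q=(c.reshape(-1,2)+.5)/8-.5+[235,y0]; print(nm,cv2.minAreaRect(q.astype(np.float32)))
    p=onplane(info,q,z); print(cv2.minAreaRect((p[:,:2]*1000).astype(np.float32)))
    k=np.zeros(g.shape,bool); k[y0:y1,235:320]=g[y0:y1,235:320]>190
    print("depth z",np.nanmedian(P[k][:,2]), np.nanmedian(P[k],0))
print("heights around",P[200:201,240:312:6,2].round(3), P[165,236:252,2].round(3))
cv2.imwrite("pics/w1c.png",cv2.resize(im[130:260,225:325],None,fx=5,fy=4.5,interpolation=cv2.INTER_CUBIC))
E
```

```text
tall ((276.1875, 181.75), (23.125, 58.5), 90.0)
((509.2928466796875, 227.46224975585938), (59.4189567565918, 24.479921340942383), 24.779884338378906)
depth z 0.07663377586817648 [0.51046251 0.2288195  0.07663378]
short ((274.4744873046875, 215.40196228027344), (29.30738639831543, 53.88460922241211), 89.5766372680664)
((527.1963500976562, 188.62387084960938), (59.34012222290039, 34.96552276611328), 25.515344619750977)
depth z 0.06161521030497142 [0.52681102 0.18468016 0.06161521]
heights around [[-0.     0.011  0.059  0.086  0.085  0.087  0.086  0.086  0.087  0.086
   0.061  0.001]] [ 0.001  0.    -0.     0.001  0.     0.005  0.006  0.007  0.01   0.011
  0.01   0.01   0.077  0.077  0.077  0.075]
```

View pics/w1c.png

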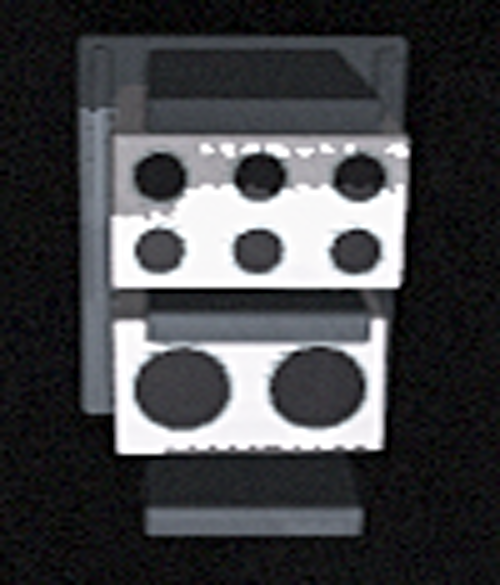

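```bash
python3 - <<'E'
from h import *
from cell import robot
W=np.load("pics/w1.npz"); info=robot.camera_info("wrist"); info['R']=W['R'];info['t']=W['t']
q=np.array([(112,135),(410,135),(405,288),(112,288)],float); q=(q+.5)/[5,4.5]-.5+[225,130]
p=onplane(info,q,.0765); print(p.round(4),p.mean(0), [np.linalg.norm(p[i]-p[i-1]).round(4) for i in range(4)], np.degrees(np.arctan2(*(p[1]-p[0])[[1,0]])),np.degrees(np.arctan2(*(p[2]-p[3])[[1,0]])))
q=np.array([(112,318),(388,318),(384,455),(115,455)],float); q=(q+.5)/[5,4.5]-.5+[225,130]
p=onplane(info,q,.0615); print(p.round(4),p.mean(0), [np.linalg.norm(p[i]-p[i-1]).round(4) for i in range(4)])
E
```

```text
[[0.4728 0.2362 0.0765]
 [0.5268 0.2611 0.0765]
 [0.5424 0.2291 0.0765]
 [0.4874 0.2038 0.0765]] [0.50735957 0.23251597 0.0765    ] [np.float64(0.0355), np.float64(0.0594), np.float64(0.0356), np.float64(0.0605)] 24.767948778827307 24.725085498222654
[[0.4921 0.1923 0.0615]
 [0.5468 0.2175 0.0615]
 [0.5627 0.1849 0.0615]
 [0.5076 0.1596 0.0615]] [0.52729617 0.1885639  0.0615    ] [np.float64(0.0362), np.float64(0.0602), np.float64(0.0363), np.float64(0.0606)]
```

```bash
python3 - <<'E'
from h import *
from cell import robot
plan2(robot,[.506,.2332,.12],24.75,10)
plan2(robot,[.506,.2332,.042],24.75,10)
E
```

```text
t 2.7 p [0.4896 0.2199 0.2205] zyaw 24.86 F [ 0.1 -0.3 -0.2] open 0.0919 q [ 0.28  0.37  1.5   0.    1.27 -0.15]
  dp [0.1004 0.0052 0.0206] turn [ 0.11 -0.04  9.99] tiltnow 0.01
t 2.7 p [0.4896 0.2199 0.2205] zyaw 24.86 F [ 0.1 -0.3 -0.2] open 0.0919 q [ 0.28  0.37  1.5   0.    1.27 -0.15]
  dp [0.1784 0.0052 0.0206] turn [ 0.11 -0.04  9.99] tiltnow 0.01
```

Call:
move_arm:
  deltas:
    - {"dp": [0.02, 0.001, 0.006], "turn": [0, 0, 4]}
    - {"dp": [0.045, 0.003, 0.014], "turn": [0, 0, 8]}
    - {"dp": [0.07, 0.005, 0.0205], "turn": [0, 0, 10]}
    - {"dp": [0.095, 0.005, 0.0205], "turn": [0, 0, 10]}
    - {"dp": [0.115, 0.005, 0.0205], "turn": [0, 0, 10]}
    - {"dp": [0.13, 0.005, 0.0205], "turn": [0, 0, 10]}
    - {"dp": [0.145, 0.005, 0.0205], "turn": [0, 0, 10]}
    - {"dp": [0.16, 0.005, 0.0205], "turn": [0, 0, 10]}
    - {"dp": [0.172, 0.005, 0.0205], "turn": [0, 0, 10]}
    - {"dp": [0.178, 0.005, 0.0205], "turn": [0, 0, 10]}

```text
time: 3.7
tool_pos: [0.5057, 0.2328, 0.0416]
tool_rot: [1.578, 1.396, 2.012]
contact_force: [0.6, 0.5, -0.2]
opening: 0.0919
```

```bash
python3 - <<'E'
from h import *
from cell import robot
plan2(robot,[.506,.2332,.042],24.75,10)
E
```

```text
t 3.7 p [0.5057 0.2328 0.0416] zyaw 24.91 F [ 0.6  0.5 -0.2] open 0.0919 q [ 0.2   0.62  1.65  0.21  0.93 -0.37]
  dp [-0.0004  0.0003  0.0004] turn [ 0.14 -0.1  -0.02] tiltnow 10.02
```

Close the grip.

Call:
move_arm:
  deltas:
    - {"dp": [0, 0, 0], "turn": [0, 0, 0]}
    - {"dp": [0, 0, 0], "turn": [0, 0, 0]}
    - {"dp": [0, 0, 0], "turn": [0, 0, 0]}
    - {"dp": [0, 0, 0], "turn": [0, 0, 0]}
    - {"dp": [0, 0, 0], "turn": [0, 0, 0]}
    - {"dp": [0, 0, 0], "turn": [0, 0, 0]}
  hand: 0.05
  squeeze: 30

```text
time: 4.3
tool_pos: [0.5065, 0.2331, 0.0433]
tool_rot: [1.566, 1.396, 1.999]
contact_force: [-0.3, -1.4, 3.9]
opening: 0.0598
```

```bash
python3 - <<'E'
from h import *
from cell import robot
plan2(robot,[.506,.2332,.142],24.75,10)
E
```

```text
t 4.3 p [0.5065 0.2331 0.0433] zyaw 24.81 F [-0.3 -1.4  3.9] open 0.0598 q [ 0.2   0.62  1.65  0.21  0.93 -0.37]
  dp [-0.0972  0.0174 -0.0003] turn [0.07 0.04 0.01] tiltnow 9.99
```

Call:
move_arm:
  deltas:
    - {"dp": [-0.003, 0.0005, 0], "turn": [0, 0, 0]}
    - {"dp": [-0.01, 0.0018, 0], "turn": [0, 0, 0]}
    - {"dp": [-0.025, 0.0044, 0], "turn": [0, 0, 0]}
    - {"dp": [-0.045, 0.0079, 0], "turn": [0, 0, 0]}
    - {"dp": [-0.065, 0.0115, 0], "turn": [0, 0, 0]}
    - {"dp": [-0.085, 0.015, 0], "turn": [0, 0, 0]}
    - {"dp": [-0.1, 0.0176, 0], "turn": [0, 0, 0]}
    - {"dp": [-0.11, 0.0194, 0], "turn": [0, 0, 0]}

```text
time: 5.1
tool_pos: [0.5064, 0.233, 0.1557]
tool_rot: [1.565, 1.397, 1.998]
contact_force: [-0.2, 0.9, -3.8]
opening: 0.0601
```

```bash
python3 - <<'E'
from h import *
from cell import robot
# target: block centre (.42,.225), yaw 90, v=(-1,0). TCP= centre - offset of grasp(-2mm v)+ x' tip: +.0013 v
plan2(robot,[.4187,.225,.155],90,10)
p,d=robot.read_camera("side"); cv2.imwrite("pics/s2.png",cv2.resize(p[150:330,200:440,::-1],None,fx=3,fy=3))
E
```

```text
t 5.1 p [0.5064 0.233  0.1557] zyaw 24.8 F [-0.2  0.9 -3.8] open 0.0601 q [ 0.2   0.47  1.54  0.18  1.18 -0.31]
  dp [ 0.0057  0.0289 -0.083 ] turn [-6.420e+01  1.136e+01  5.000e-02] tiltnow 9.98
```

View pics/s2.png

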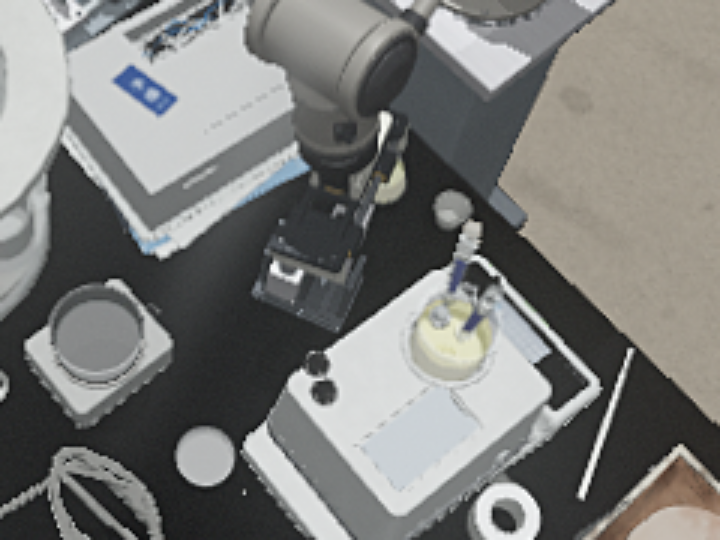

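Call:
move_arm:
  deltas:
    - {"dp": [0.0007, 0.004, -0.012], "turn": [-8.02, 1.42, 0]}
    - {"dp": [0.0018, 0.009, -0.026], "turn": [-16.05, 2.84, 0]}
    - {"dp": [0.003, 0.015, -0.043], "turn": [-24.07, 4.26, 0]}
    - {"dp": [0.004, 0.02, -0.058], "turn": [-32.1, 5.68, 0]}
    - {"dp": [0.005, 0.025, -0.072], "turn": [-40.12, 7.1, 0]}
    - {"dp": [0.0055, 0.028, -0.08], "turn": [-48.15, 8.52, 0]}
    - {"dp": [0.0057, 0.029, -0.083], "turn": [-56.2, 9.94, 0]}
    - {"dp": [0.0057, 0.029, -0.083], "turn": [-64.2, 11.36, 0]}
    - {"dp": [0.0057, 0.029, -0.083], "turn": [-64.2, 11.36, 0]}

```text
time: 6.05
tool_pos: [0.4182, 0.2254, 0.1533]
tool_rot: [1.574, 1.395, -3.136]
contact_force: [0.1, -0.0, -4.7]
opening: 0.0598
```

```bash
python3 - <<'E'
from h import *
from cell import robot
plan2(robot,[.4187,.225,.0395],90,10)
E
```

```text
t 6.05 p [0.4182 0.2254 0.1533] zyaw 90.12 F [ 0.1 -0.  -4.7] open 0.0598 q [ 0.3   0.42  1.64  0.05  1.25 -1.3 ]
  dp [ 0.112  -0.0204 -0.0004] turn [ 0.11 -0.05 -0.06] tiltnow 10.06
```

Call:
move_arm:
  deltas:
    - {"dp": [0.01, -0.0018, 0], "turn": [0, 0, 0]}
    - {"dp": [0.03, -0.0053, 0], "turn": [0, 0, 0]}
    - {"dp": [0.055, -0.0097, 0], "turn": [0, 0, 0]}
    - {"dp": [0.08, -0.0141, 0], "turn": [0, 0, 0]}
    - {"dp": [0.095, -0.0168, 0], "turn": [0, 0, 0]}
    - {"dp": [0.104, -0.0183, 0], "turn": [0, 0, 0]}
    - {"dp": [0.109, -0.0192, 0], "turn": [0, 0, 0]}
    - {"dp": [0.111, -0.0196, 0], "turn": [0, 0, 0]}
    - {"dp": [0.1125, -0.0198, 0], "turn": [0, 0, 0]}
    - {"dp": [0.1135, -0.02, 0], "turn": [0, 0, 0]}

```text
time: 7.05
tool_pos: [0.4181, 0.2235, 0.0377]
tool_rot: [1.584, 1.394, -3.133]
contact_force: [-0.4, -8.6, -2.1]
opening: 0.06
```

```bash
python3 - <<'E'
from h import *
from cell import robot
plan2(robot,[.4187,.225,.0395],90,10); print(robot.observe()['torque'])
p,d=robot.read_camera("side"); cv2.imwrite("pics/s3.png",cv2.resize(p[150:330,240:480,::-1],None,fx=3,fy=3))
p,d=robot.read_camera("wrist"); cv2.imwrite("pics/w3.png",p[:,:,::-1])
p,d=robot.read_camera("top"); cv2.imwrite("pics/t3.png",cv2.resize(p[160:300,0:210,::-1],None,fx=3.5,fy=3.5))
plan2(robot,[.4187,.225,.0395],90,10)
E
```

```text
t 7.05 p [0.4181 0.2235 0.0377] zyaw 89.74 F [-0.4 -8.6 -2.1] open 0.06 q [ 0.3   0.58  1.76  0.06  0.98 -1.31]
  dp [-0.0019 -0.0003  0.0015] turn [-0.28 -0.08 -0.1 ] tiltnow 10.1
[-0.31791966 -0.23492296 -0.11326811]
t 7.2 p [0.418  0.2235 0.0377] zyaw 89.73 F [ 0.9 -7.5 -3.1] open 0.0597 q [ 0.3   0.58  1.76  0.06  0.98 -1.31]
  dp [-0.0019 -0.0003  0.0015] turn [-0.29 -0.09 -0.11] tiltnow 10.11
```

View pics/s3.png

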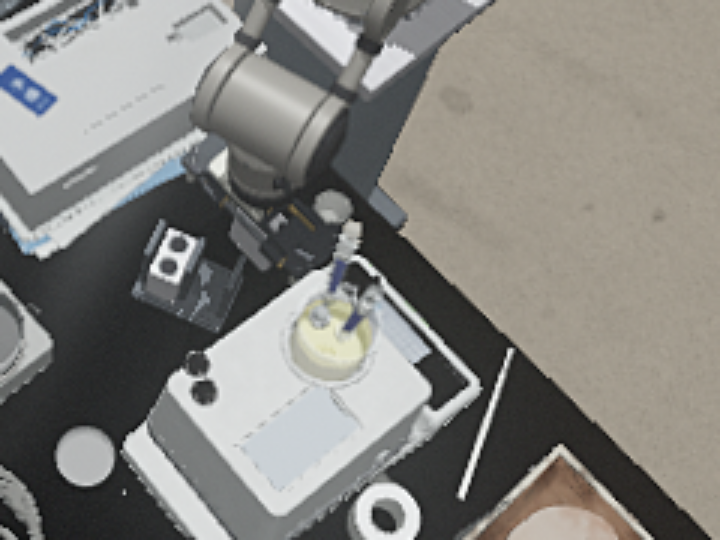

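View pics/t3.png

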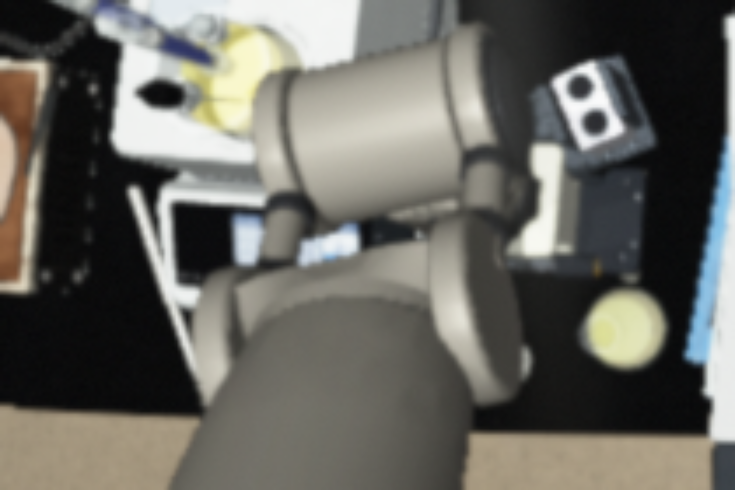

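View pics/w3.png

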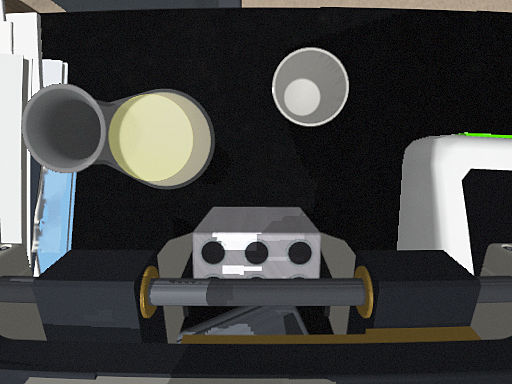

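Call:
move_arm:
  deltas:
    - {"dp": [-0.006, 0.001, -0.002], "turn": [0, 0, 0]}
    - {"dp": [-0.01, 0.0018, -0.006], "turn": [0, 0, 0]}
    - {"dp": [-0.01, 0.0018, -0.012], "turn": [0, 0, 0]}
    - {"dp": [-0.01, 0.0018, -0.014], "turn": [0, 0, 0]}
    - {"dp": [-0.007, 0.0012, -0.014], "turn": [0, 0, 0]}
    - {"dp": [-0.004, 0.0007, -0.014], "turn": [0, 0, 0]}
    - {"dp": [-0.002, 0.0003, -0.014], "turn": [0, 0, 0]}
    - {"dp": [0, 0, -0.014], "turn": [0, 0, 0]}

```text
time: 8.0
tool_pos: [0.4183, 0.2111, 0.0382]
tool_rot: [1.574, 1.396, -3.138]
contact_force: [0.1, -0.3, -5.0]
opening: 0.0595
```

```bash
python3 - <<'E'
from h import *
from cell import robot
plan2(robot,[.4187,.21,.0370],90,10)
E
```

```text
t 8.0 p [0.4183 0.2111 0.0382] zyaw 90.01 F [ 0.1 -0.3 -5. ] open 0.0595 q [ 0.27  0.57  1.77  0.06  0.97 -1.33]
  dp [ 0.0011 -0.0006 -0.0011] turn [ 0.   -0.03 -0.04] tiltnow 10.04
```

Free of contact; lower the last bit.

Call:
move_arm:
  deltas:
    - {"dp": [0.0005, -0.0001, 0], "turn": [0, 0, 0]}
    - {"dp": [0.001, -0.0002, 0], "turn": [0, 0, 0]}
    - {"dp": [0.0015, -0.0003, 0], "turn": [0, 0, 0]}
    - {"dp": [0.0015, -0.0003, 0], "turn": [0, 0, 0]}

```text
time: 8.4
tool_pos: [0.4185, 0.2111, 0.0373]
tool_rot: [1.573, 1.396, -3.14]
contact_force: [-1.5, 0.1, -1.1]
opening: 0.0601
```

Call:
move_arm:
  deltas:
    - {"dp": [0.0015, -0.0003, 0], "turn": [0, 0, 0]}
    - {"dp": [0.0015, -0.0003, 0], "turn": [0, 0, 0]}
    - {"dp": [0.0015, -0.0003, 0], "turn": [0, 0, 0]}
  hand: 0.078

```text
time: 8.7
tool_pos: [0.4188, 0.211, 0.0357]
tool_rot: [1.573, 1.397, -3.14]
contact_force: [-0.1, -0.9, 1.0]
opening: 0.0769
```

Call:
move_arm:
  deltas:
    - {"dp": [-0.01, 0.0018, 0], "turn": [0, 0, 0]}
    - {"dp": [-0.03, 0.0053, 0], "turn": [0, 0, 0]}
    - {"dp": [-0.06, 0.0106, 0], "turn": [0, 0, 0]}
    - {"dp": [-0.09, 0.0159, 0], "turn": [0, 0, 0]}
    - {"dp": [-0.118, 0.0208, 0], "turn": [0, 0, -5]}
    - {"dp": [-0.138, 0.0243, 0], "turn": [0, 0, -10]}

```text
time: 9.3
tool_pos: [0.4198, 0.2112, 0.1783]
tool_rot: [-1.469, 1.565, 0.101]
contact_force: [0.4, -1.0, 0.5]
opening: 0.0782
```

```bash
python3 - <<'E'
from h import *
from cell import robot
plan2(robot,[.4195,.21,.17],0,0)
w=robot.camera_info("wrist"); p,d=robot.read_camera("wrist"); cv2.imwrite("pics/w4.png",p[:,:,::-1]); np.savez("pics/w4.npz",d=d,R=w['R'],t=w['t'])
E
```

```text
t 9.3 p [0.4198 0.2112 0.1783] zyaw 89.96 F [ 0.4 -1.   0.5] open 0.0782 q [ 0.3   0.29  1.75 -0.    1.1  -1.27]
  dp [ 0.0083  0.0003 -0.0012] turn [89.96  0.29  0.24] tiltnow -0.33
```

View pics/w4.png

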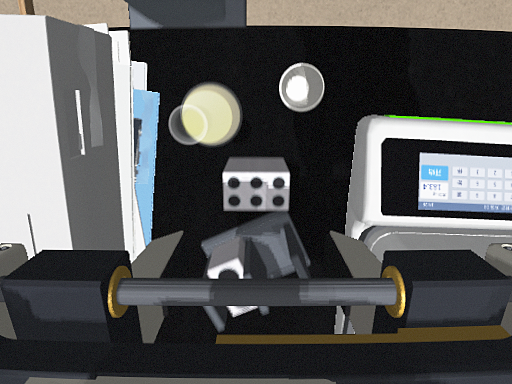

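```bash
python3 - <<'E'
from h import *
from cell import robot
W=np.load("pics/w4.npz"); info=robot.camera_info("wrist"); info['R']=W['R'];info['t']=W['t']
P=cloud(info,W['d']); Y,X=np.mgrid[:384,:512]
k=(X>210)&(X<305)&(Y>150)&(Y<225)&(abs(P[...,2]-.070)<.0035)
m=cv2.morphologyEx(k.astype(np.uint8),cv2.MORPH_CLOSE,np.ones((5,5))); m=cv2.morphologyEx(m,cv2.MORPH_OPEN,np.ones((5,5)))
c=max(cv2.findContours(m,cv2.RETR_EXTERNAL,cv2.CHAIN_APPROX_NONE)[0],key=cv2.contourArea).reshape(-1,2)
print(cv2.boundingRect(c),np.median(P[k],0)); print(cv2.minAreaRect((onplane(info,c,.07)[:,:2]*1000).astype(np.float32)))
E
```

```text
(223, 170, 67, 39) [0.41833739 0.21073218 0.07071543]
((418.9742736816406, 210.9674835205078), (59.752105712890625, 36.019325256347656), 89.98978424072266)
```

```bash
python3 - <<'E'
from h import *
for n in("top","side"):
    P=np.load(f"pics/{n}P.npy").reshape(-1,3)
    k=(abs(P[:,0]-.35)<.06)&(abs(P[:,1]-.155)<.06)&(P[:,2]>.095)&(P[:,2]<.125)
    print(n,k.sum(),P[k].min(0),P[k].max(0))
W=np.load("pics/w4.npz")
from cell import robot
info=robot.camera_info("wrist"); info['R']=W['R'];info['t']=W['t']
P=cloud(info,W['d'])[60:160,150:260].reshape(-1,3); k=(P[:,2]>.095)&(P[:,2]<.125); print(k.sum(),P[k].min(0),P[k].max(0))
plan2(robot,[.419,.211,.17],180,0)
E
```

```text
top 52 [0.34201654 0.14844272 0.09757513] [0.36930533 0.17446559 0.11209718]
side 38 [0.34141342 0.15034292 0.09559997] [0.3674396  0.17667422 0.11225515]
748 [0.34248096 0.14744808 0.09511928] [0.37093955 0.17554356 0.11208534]
t 9.35 p [0.419  0.2117 0.181 ] zyaw 90.03 F [-1.5  1.7  2.8] open 0.0781 q [ 0.31  0.28  1.75 -0.    1.1  -1.26]
  dp [ 0.011   0.0001 -0.0007] turn [-89.97  -0.49   0.65] tiltnow -0.73
```

Call:
move_arm:
  deltas:
    - {"dp": [0.002, 0, 0.002], "turn": [-8.5, 0, 0]}
    - {"dp": [0.005, 0, 0.004], "turn": [-17, 0, 0]}
    - {"dp": [0.01, 0, 0.007], "turn": [-25.5, 0, 0]}
    - {"dp": [0.02, 0, 0.007], "turn": [-34, 0, 0]}
    - {"dp": [0.03, 0, 0.007], "turn": [-42.5, 0, 0]}
    - {"dp": [0.04, 0, 0.007], "turn": [-51, 0, 0]}
    - {"dp": [0.05, 0, 0.007], "turn": [-59.5, 0, 0]}
    - {"dp": [0.055, 0, 0.007], "turn": [-68, 0, 0]}
    - {"dp": [0.06, 0, 0.007], "turn": [-76.5, 0, 0]}
    - {"dp": [0.062, 0, 0.007], "turn": [-85, 0, 0]}
  hand: 0.062

```text
time: 10.35
tool_pos: [0.4183, 0.2179, 0.1136]
tool_rot: [0.541, 1.569, -2.681]
contact_force: [0.1, -0.1, 0.2]
opening: 0.062
```

```bash
python3 - <<'E'
from h import *
from cell import robot
plan2(robot,[.419,.219,.037],180,0)
E
```

```text
t 10.35 p [0.4183 0.2179 0.1136] zyaw 175.35 F [ 0.1 -0.1  0.2] open 0.062 q [ 0.32  0.38  1.82 -0.    0.94 -2.74]
  dp [ 0.0766 -0.0012 -0.0007] turn [-4.65  0.08 -0.04] tiltnow 0.05
```

Call:
move_arm:
  deltas:
    - {"dp": [0.005, -0.0012, -0.0006], "turn": [-4.6, 0, 0]}
    - {"dp": [0.02, -0.0012, -0.0006], "turn": [-4.6, 0, 0]}
    - {"dp": [0.04, -0.0012, -0.0006], "turn": [-4.6, 0, 0]}
    - {"dp": [0.06, -0.0012, -0.0006], "turn": [-4.6, 0, 0]}
    - {"dp": [0.071, -0.0012, -0.0006], "turn": [-4.6, 0, 0]}
    - {"dp": [0.076, -0.0012, -0.0006], "turn": [-4.6, 0, 0]}
    - {"dp": [0.0765, -0.0012, -0.0006], "turn": [-4.6, 0, 0]}

```text
time: 11.05
tool_pos: [0.4192, 0.2191, 0.0371]
tool_rot: [0.616, 1.57, -2.532]
contact_force: [0.4, -0.1, -0.1]
opening: 0.062
```

```bash
python3 - <<'E'
from h import *
from cell import robot
plan2(robot,[.419,.219,.037],180,0)
E
```

```text
t 11.05 p [0.4192 0.2191 0.0371] zyaw 179.6 F [ 0.4 -0.1 -0.1] open 0.062 q [ 0.32  0.5   1.89 -0.    0.74 -2.81]
  dp [0.0001 0.0001 0.0002] turn [-0.4   0.05 -0.04] tiltnow 0.04
```

Call:
move_arm:
  deltas:
    - {"dp": [0, 0, 0], "turn": [-0.4, 0, 0]}
    - {"dp": [0, 0, 0], "turn": [-0.4, 0, 0]}
    - {"dp": [0, 0, 0], "turn": [-0.4, 0, 0]}
    - {"dp": [0, 0, 0], "turn": [-0.4, 0, 0]}
    - {"dp": [0, 0, 0], "turn": [-0.4, 0, 0]}
    - {"dp": [0, 0, 0], "turn": [-0.4, 0, 0]}
  hand: 0.028
  squeeze: 30

```text
time: 11.65
tool_pos: [0.4193, 0.2192, 0.0375]
tool_rot: [1.49, 1.571, -1.651]
contact_force: [-1.4, -0.2, 6.0]
opening: 0.0359
```

```bash
python3 - <<'E'
from h import *
from cell import robot
plan2(robot,[.419,.219,.27],180,0)
E
```

```text
t 11.65 p [0.4193 0.2192 0.0375] zyaw 180.0 F [-1.4 -0.2  6. ] open 0.0359 q [ 0.32  0.5   1.89 -0.    0.74 -2.82]
  dp [-0.2325  0.0003  0.0003] turn [-0.    0.   -0.02] tiltnow 0.02
```

Call:
move_arm:
  deltas:
    - {"dp": [-0.005, 0, 0], "turn": [0, 0, 0]}
    - {"dp": [-0.02, 0, 0], "turn": [0, 0, 0]}
    - {"dp": [-0.045, 0, 0], "turn": [0, 0, 0]}
    - {"dp": [-0.075, 0, 0], "turn": [0, 0, 0]}
    - {"dp": [-0.11, 0, 0], "turn": [0, 0, 0]}
    - {"dp": [-0.145, 0, 0], "turn": [0, 0, 0]}
    - {"dp": [-0.18, 0, 0], "turn": [0, 0, 0]}
    - {"dp": [-0.21, 0, 0], "turn": [0, 0, 0]}
    - {"dp": [-0.235, 0, 0], "turn": [0, 0, 0]}
    - {"dp": [-0.245, 0, 0], "turn": [0, 0, 0]}

```text
time: 12.65
tool_pos: [0.4199, 0.2194, 0.2842]
tool_rot: [-2.974, 1.568, 0.167]
contact_force: [-0.2, -0.8, -3.6]
opening: 0.0358
```

```bash
python3 - <<'E'
from h import *
from cell import robot
plan2(robot,[.44,.0,.285],95.5,0)
plan2(robot,[.44,-.27,.285],95.5,0)
im=cv2.imread("pics/top0.png"); P=np.load("pics/topP.npy")
# slide details: cloud by height
info=robot.camera_info("top")
def rect(k): 
    p=P[k]; return k.sum(),np.median(p,0).round(4),cv2.minAreaRect((p[:,:2]*1000).astype(np.float32))
Y,X=np.mgrid[:384,:512]; roi=(X>305)&(X<385)&(Y>140)&(Y<265)
for lo,hi in((.004,.02),(.02,.035),(.036,.052),(.06,.09),(.1,.14)):
    k=roi&(P[...,2]>lo)&(P[...,2]<hi); print(lo,hi,rect(k)) if k.sum()>3 else 0
for y in range(140,266,5): print(y,[int(1000*z) if z==z else -1 for z in P[y,308:384:3,2]])
E
```

```text
t 12.65 p [0.4199 0.2194 0.2842] zyaw 180.0 F [-0.2 -0.8 -3.6] open 0.0358 q [ 0.32  0.2   1.55 -0.    1.38 -2.82]
  dp [-0.0009  0.2194 -0.0202] turn [84.5  -0.11  0.13] tiltnow -0.03
t 12.65 p [0.4199 0.2194 0.2842] zyaw 180.0 F [-0.2 -0.8 -3.6] open 0.0358 q [ 0.32  0.2   1.55 -0.    1.38 -2.82]
  dp [-0.001   0.4894 -0.0202] turn [84.5  -0.11  0.13] tiltnow -0.03
0.004 0.02 (np.int64(1380), array([ 0.4995, -0.245 ,  0.0105]), ((521.7994384765625, -297.35552978515625), (310.26861572265625, 164.10305786132812), 5.698215484619141))
0.02 0.035 (np.int64(531), array([ 0.5915, -0.2739,  0.0289]), ((513.252197265625, -286.48431396484375), (288.81292724609375, 124.35737609863281), 3.075453758239746))
0.036 0.052 (np.int64(1332), array([ 0.5551, -0.2678,  0.0459]), ((515.9092407226562, -282.799072265625), (296.3118591308594, 119.00121307373047), 2.6183464527130127))
0.06 0.09 (np.int64(834), array([ 0.4127, -0.2762,  0.0775]), ((466.5440673828125, -290.5167236328125), (114.60921478271484, 228.7212677001953), 81.75099182128906))
0.1 0.14 (np.int64(213), array([ 0.5095, -0.2755,  0.1264]), 
[... 2082 characters left out ...]
, -2, 11, 73, 77, 57, 53, 57, 58, 81, 82, 83, 82, 57, 57, 10, 72, 79, 2, 0, -3, 0, -1, -3]
240 [0, 3, -2, 0, 9, 10, 77, 51, 56, 54, 57, 53, 78, 78, 55, 60, 57, 11, 79, 75, -3, 0, 0, 1, -3, -2]
245 [0, -3, 0, -2, 7, 12, 74, 78, 55, 56, 55, 70, 77, 56, 58, 55, 56, 73, 78, 10, -4, -1, -2, 0, -3, -5]
250 [0, -2, 1, -2, 1, 12, 16, 52, 79, 76, 57, 74, 72, 58, 56, 53, 77, 78, 0, -1, 0, 0, -3, -4, -2, -3]
255 [-2, -3, 0, -2, 0, 1, -1, -2, 1, -5, 75, 78, 79, 76, 77, 75, 0, -2, 0, 0, -1, -2, 2, -1, -2, -1]
260 [0, -3, 0, -1, 1, 0, -1, -3, 0, -1, 0, 0, -1, -3, -1, 0, -3, -1, -4, -3, -3, 1, -5, -3, -1, -3]
265 [-3, 0, -3, 0, 0, -2, -3, -3, -1, -1, 0, 0, 0, -1, -5, -1, -2, -3, 0, -1, -1, -1, 1, 0, -2, 0]
```

```bash
python3 - <<'E'
from h import *
from cell import robot
P=np.load("pics/topP.npy"); im=cv2.imread("pics/top0.png"); info=robot.camera_info("top")
Y,X=np.mgrid[:384,:512]; roi=(X>305)&(X<385)&(Y>140)&(Y<212)
k=roi&(P[...,2]>.115)
for a,b in((150,180),(185,212)):
    p=P[k&(Y>a)&(Y<b)]; print(len(p),p.mean(0).round(4),cv2.minAreaRect((p[:,:2]*1000).astype(np.float32)))
# carriage plate via z .04-.05
k=roi&(abs(P[...,2]-.046)<.007); m=cv2.morphologyEx(k.astype(np.uint8),cv2.MORPH_OPEN,np.ones((5,5)))
p=P[m>0]; print("plate",cv2.minAreaRect((p[:,:2]*1000).astype(np.float32)))
# base left edge: z .004-.014 leftmost per row
L=[]
for y in range(152,250):
    xs=[x for x in range(305,345) if .005<P[y,x,2]<.015]
    if xs: L.append(P[y,xs[0]])
L=np.array(L); f=cv2.fitLine(L[:,:2].astype(np.float32),cv2.DIST_HUBER,0,.001,.001).ravel(); print("left edge yaw",np.degrees(np.arctan(f[1]/f[0])),f)
# wheel rim
roi=(X>310)&(X<385)&(Y>208)&(Y<262); k=roi&(P[...,2]>.068)&(P[...,2]<.086); p=P[k]; print("rim",cv2.minEnclosingCircle((p[:,:2]*1000).astype(np.float32)))
k=roi&(P[...,2]>.124); print("handle",P[k].mean(0),k.sum())
E
```

```text
67 [ 0.5862 -0.2655  0.1255] ((586.535888671875, -266.34637451171875), (10.720887184143066, 32.977569580078125), 4.6279730796813965)
54 [ 0.5093 -0.2719  0.1265] ((509.7711486816406, -273.0342102050781), (10.603848457336426, 32.33893585205078), 6.786995887756348)
plate ((547.768310546875, -270.2008972167969), (98.773681640625, 93.42424011230469), 5.3870849609375)
left edge yaw 5.442766 [ 0.99549145  0.09485139  0.5074117  -0.21806447]
rim ((409.4295959472656, -281.8957824707031), 57.74032211303711)
handle [ 0.42379072 -0.32434024  0.12829662] 47
```

Call:
move_arm:
  deltas:
    - {"dp": [-0.001, 0.008, -0.001], "turn": [2, 0, 0]}
    - {"dp": [-0.002, 0.025, -0.004], "turn": [7, 0, 0]}
    - {"dp": [-0.002, 0.05, -0.008], "turn": [14, 0, 0]}
    - {"dp": [-0.002, 0.08, -0.012], "turn": [22, 0, 0]}
    - {"dp": [-0.002, 0.115, -0.016], "turn": [30, 0, 0]}
    - {"dp": [-0.002, 0.15, -0.02], "turn": [38, 0, 0]}
    - {"dp": [-0.002, 0.185, -0.024], "turn": [46, 0, 0]}
    - {"dp": [-0.002, 0.22, -0.028], "turn": [54, 0, 0]}
    - {"dp": [-0.002, 0.255, -0.032], "turn": [62, 0, 0]}
    - {"dp": [-0.002, 0.29, -0.036], "turn": [70, 0, 0]}

```text
time: 13.65
tool_pos: [0.4542, -0.0725, 0.2822]
tool_rot: [1.096, 1.567, 3.008]
contact_force: [0.4, 0.7, -4.7]
opening: 0.0357
```

```bash
python3 - <<'E'
from h import *
from cell import robot
plan2(robot,[.48,-.25,.285],95.4,0)
E
```

```text
t 13.65 p [ 0.4542 -0.0725  0.2822] zyaw 109.56 F [ 0.4  0.7 -4.7] open 0.0357 q [-0.32  0.18  1.59 -0.    1.38 -2.24]
  dp [-0.003   0.0351 -0.1759] turn [14.16  0.08 -0.22] tiltnow 0.21
```

Call:
move_arm:
  deltas:
    - {"dp": [-0.003, 0.004, -0.025], "turn": [3, 0, 0]}
    - {"dp": [-0.003, 0.01, -0.055], "turn": [7, 0, 0]}
    - {"dp": [-0.003, 0.018, -0.09], "turn": [11, 0, 0]}
    - {"dp": [-0.003, 0.026, -0.125], "turn": [14.2, 0, 0]}
    - {"dp": [-0.003, 0.032, -0.155], "turn": [14.2, 0, 0]}
    - {"dp": [-0.003, 0.035, -0.172], "turn": [14.2, 0, 0]}
    - {"dp": [-0.003, 0.036, -0.18], "turn": [14.2, 0, 0]}
    - {"dp": [-0.003, 0.036, -0.18], "turn": [14.2, 0, 0]}

```text
time: 14.45
tool_pos: [0.4827, -0.2524, 0.2861]
tool_rot: [1.025, 1.569, 2.695]
contact_force: [0.4, 1.3, -3.8]
opening: 0.0359
```

```bash
python3 - <<'E'
from h import *
from cell import robot
plan2(robot,[.556,-.2687,.2],95.4,0)
w=robot.camera_info("wrist"); p,d=robot.read_camera("wrist"); cv2.imwrite("pics/w5.png",p[:,:,::-1]); np.savez("pics/w5.npz",d=d,R=w['R'],t=w['t'])
p,d=robot.read_camera("top"); cv2.imwrite("pics/t5.png",cv2.resize(p[130:280,290:400,::-1],None,fx=5,fy=4))
E
```

```text
t 14.45 p [ 0.4827 -0.2524  0.2861] zyaw 95.72 F [ 0.4  1.3 -3.8] open 0.0359 q [-0.62  0.34  1.36 -0.    1.44 -2.29]
  dp [ 0.086  -0.0715 -0.0236] turn [ 0.32  0.07 -0.11] tiltnow 0.11
```

View pics/w5.png

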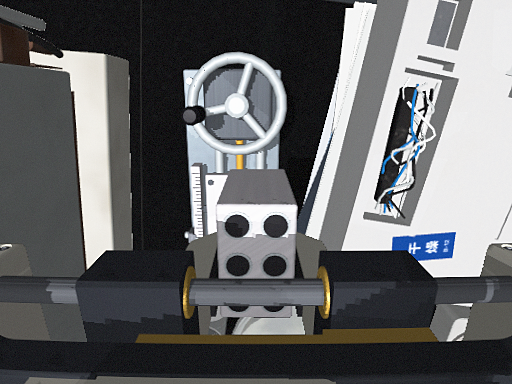

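Call:
move_arm:
  deltas:
    - {"dp": [-0.001, -0.01, -0.002], "turn": [0.3, 0, 0]}
    - {"dp": [-0.002, -0.03, -0.003], "turn": [0.3, 0, 0]}
    - {"dp": [-0.003, -0.055, -0.005], "turn": [0.3, 0, 0]}
    - {"dp": [-0.003, -0.08, -0.007], "turn": [0.3, 0, 0]}
    - {"dp": [-0.003, -0.1, -0.008], "turn": [0.3, 0, 0]}
    - {"dp": [-0.003, -0.113, -0.009], "turn": [0.3, 0, 0]}
    - {"dp": [-0.003, -0.115, -0.009], "turn": [0.3, 0, 0]}
    - {"dp": [-0.003, -0.115, -0.009], "turn": [0.3, 0, 0]}

```text
time: 15.35
tool_pos: [0.5988, -0.2486, 0.2901]
tool_rot: [1.74, 1.57, -2.875]
contact_force: [-0.6, -0.6, -3.9]
opening: 0.0359
```

```bash
python3 - <<'E'
from h import *
from cell import robot
plan2(robot,[.556,-.2687,.2],95.4,0)
w=robot.camera_info("wrist"); p,d=robot.read_camera("wrist"); cv2.imwrite("pics/w6.png",p[:,:,::-1]); np.savez("pics/w6.npz",d=d,R=w['R'],t=w['t'])
cv2.imwrite("pics/w6c.png",cv2.resize(p[20:250,130:360,::-1],None,fx=2.6,fy=2.6,interpolation=cv2.INTER_CUBIC))
E
```

```text
t 15.35 p [ 0.5988 -0.2486  0.2901] zyaw 95.57 F [-0.6 -0.6 -3.9] open 0.0359 q [-0.51  0.55  1.02 -0.    1.57 -2.18]
  dp [ 0.0901  0.0445 -0.0159] turn [ 0.17 -0.01 -0.05] tiltnow 0.05
```

View pics/w6c.png

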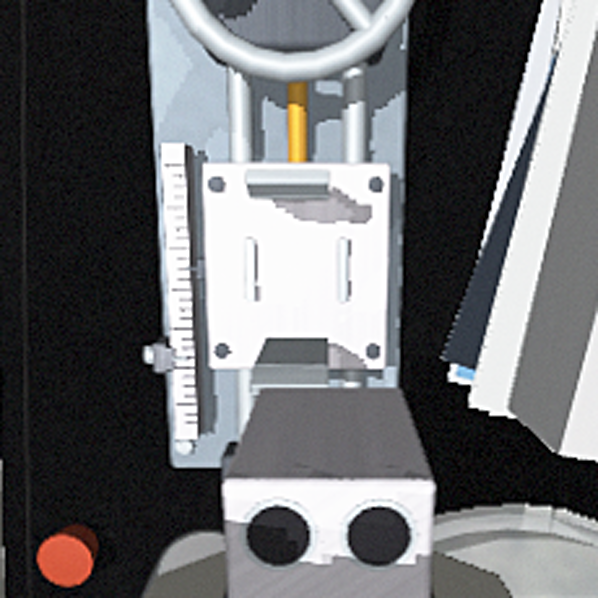

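```bash
python3 - <<'E'
from h import *
from cell import robot
W=np.load("pics/w6.npz"); info=robot.camera_info("wrist"); info['R']=W['R'];info['t']=W['t']
im=cv2.imread("pics/w6.png"); g=im.min(2); P=cloud(info,W['d'])
def full(q): return (np.array(q,float)+.5)/2.6-.5+[130,20]
H=[]
for c in((217,185),(377,185),(373,350),(222,350)):
    u,v=full(c).round().astype(int); r=cv2.resize(g[v-6:v+7,u-6:u+7],None,fx=8,fy=8,interpolation=cv2.INTER_CUBIC)
    m=(r<150).astype(np.uint8); n,l,s,ce=cv2.connectedComponentsWithStats(m); i=l[52,52] or 1+np.argmax(s[1:,4]); 
    q=(ce[i]+.5)/8-.5+[u-6,v-6]; z=np.nanmedian(P[v-4:v+5,u-4:u+5,2]); H.append(q); print(c,q.round(2),s[i,4],"z",z.round(4))
H=np.array(H)
h=onplane(info,H,.046); print(h.round(4),h.mean(0), [np.linalg.norm(h[i]-h[i-1]).round(4) for i in range(4)])
for i,j in((0,3),(1,2)): print(np.degrees(np.arctan2(*(h[j]-h[i])[[1,0]])))
L=onplane(info,full([(246,240),(246,298),(257,240),(258,300),(340,240),(340,300),(350,240),(350,298)]),.052); print("lips",L.round(4), L.mean(0))
k=(P[...,2]>.118)&(P[...,2]<.14); k[:,:215]=0;k[:,270:]=0;k[:80]=0;k[175:]=0
for a,b in((70,105),(140,172)):
    p=P[a:b][k[a:b]]; print("cheek",len(p),p.mean(0) if len(p) else 0,cv2.minAreaRect((p[:,:2]*1000).astype(np.float32)) if len(p) else 0)
cv2.imwrite("pics/w6d.png",cv2.resize(im[70:200,180:225],None,fx=7,fy=4.6,interpolation=cv2.INTER_CUBIC))
cv2.imwrite("pics/w6e.png",cv2.resize(im[100:172,180:222],None,fx=8,fy=8,interpolation=cv2.INTER_CUBIC))
E
```

```text
(217, 185) [212.86  90.49] 1826 z 0.0493
(377, 185) [274.2  90.6] 1577 z 0.0492
(373, 350) [273.05 154.66] 1557 z 0.0493
(222, 350) [214.99 154.42] 1572 z 0.0492
[[ 0.515  -0.3115  0.046 ]
 [ 0.5078 -0.2354  0.046 ]
 [ 0.5881 -0.2277  0.046 ]
 [ 0.5953 -0.304   0.046 ]] [ 0.55154629 -0.2696463   0.046     ] [np.float64(0.0806), np.float64(0.0765), np.float64(0.0807), np.float64(0.0767)]
5.346280522647
5.4804444895052775
lips [[ 0.5394 -0.2949  0.052 ]
 [ 0.5671 -0.293   0.052 ]
 [ 0.5389 -0.2896  0.052 ]
 [ 0.5675 -0.2871  0.052 ]
 [ 0.535  -0.2499  0.052 ]
 [ 0.5635 -0.247   0.052 ]
 [ 0.5346 -0.2451  0.052 ]
 [ 0.5621 -0.2422  0.052 ]] [ 0.55101247 -0.26859125  0.052     ]
cheek 314 [ 0.51289543 -0.27295971  0.12843935] ((512.9319458007812, -273.1734619140625), (8.481292724609375, 30.977975845336914), 5.4701738357543945)
cheek 275 [ 0.58749161 -0.26620896  0.12660296] ((589.0509643554688, -265.8425598144531), (10.310412406921387, 31.256366729736328), 5.610616207122803)
```

View pics/w6e.png

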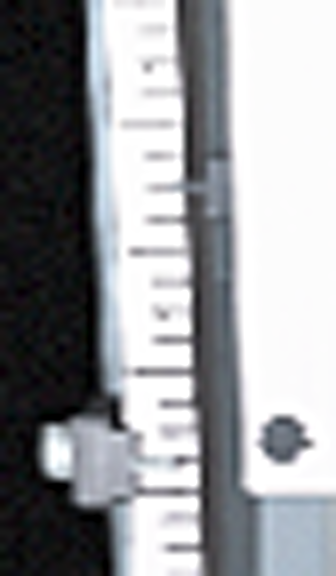

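```bash
python3 - <<'E'
from h import *
from cell import robot
W=np.load("pics/w6.npz"); info=robot.camera_info("wrist"); info['R']=W['R'];info['t']=W['t']
P=cloud(info,W['d'])
f=lambda q:(np.array(q,float)+.5)/8-.5+[180,100]
a=np.radians(5.45); ex=np.array([np.cos(a),np.sin(a),0])
Q=f([(183,187),(187,461),(140,461),(185,123),(188,252),(193,372),(196,490),(62,450)])
print(Q.round(1),[P[int(round(v)),int(round(u)),2].round(4) for u,v in Q])
for z in(.038,.041): 
    w=onplane(info,Q,z); print(z,w.round(4).tolist(),(w@ex-w[0]@ex).round(4))
plan2(robot,[.5592,-.2684,.195],95.45,0)
E
```

```text
[[202.4 122.9]
 [202.9 157.2]
 [197.1 157.2]
 [202.7 114.9]
 [203.1 131.1]
 [203.7 146.1]
 [204.1 160.8]
 [187.3 155.8]] [np.float64(0.0412), np.float64(0.038), np.float64(0.0433), np.float64(0.0344), np.float64(0.0373), np.float64(0.0386), np.float64(0.0391), np.float64(0.0344)]
0.038 [[0.5568, -0.3238, 0.038], [0.6022, -0.321, 0.038], [0.6029, -0.3289, 0.038], [0.5466, -0.324, 0.038], [0.5672, -0.3225, 0.038], [0.587, -0.3207, 0.038], [0.607, -0.3192, 0.038], [0.6023, -0.3421, 0.038]] [ 0.      0.0454  0.0454 -0.0102  0.0105  0.0303  0.0504  0.0435]
0.041 [[0.5565, -0.3233, 0.041], [0.6015, -0.3205, 0.041], [0.6023, -0.3284, 0.041], [0.5463, -0.3235, 0.041], [0.5669, -0.322, 0.041], [0.5865, -0.3202, 0.041], [0.6063, -0.3188, 0.041], [0.6017, -0.3415, 0.041]] [-0.      0.0451  0.0451 -0.0101  0.0104  0.0301  0.05    0.0432]
t 15.4 p [ 0.5983 -0.2489  0.2903] zyaw 95.54 F [-0.3  0.4 -4.6] open 0.0358 q [-0.51  0.55  1.02 -0.    1.57 -2.18]
  dp [ 0.0953  0.0408 -0.0156] turn [ 0.09 -0.02 -0.04] tiltnow 0.04
```

Call:
move_arm:
  deltas:
    - {"dp": [0.0, 0.008, -0.003], "turn": [0, 0, 0]}
    - {"dp": [0.01, 0.022, -0.008], "turn": [0, 0, 0]}
    - {"dp": [0.025, 0.035, -0.013], "turn": [0, 0, 0]}
    - {"dp": [0.045, 0.04, -0.0155], "turn": [0, 0, 0]}
    - {"dp": [0.065, 0.041, -0.0156], "turn": [0, 0, 0]}
    - {"dp": [0.085, 0.041, -0.0156], "turn": [0, 0, 0]}
    - {"dp": [0.095, 0.041, -0.0156], "turn": [0, 0, 0]}
    - {"dp": [0.095, 0.041, -0.0156], "turn": [0, 0, 0]}

```text
time: 16.2
tool_pos: [0.5578, -0.2689, 0.1944]
tool_rot: [1.157, 1.568, 2.823]
contact_force: [-0.6, 0.1, -4.3]
opening: 0.036
```

```bash
python3 - <<'E'
from h import *
from cell import robot
plan2(robot,[.5592,-.2684,.0860],95.45,0)
p,d=robot.read_camera("wrist"); cv2.imwrite("pics/w7.png",p[:,:,::-1])
p,d=robot.read_camera("top"); cv2.imwrite("pics/t7.png",cv2.resize(p[130:280,290:400,::-1],None,fx=5,fy=4))
E
```

```text
t 16.2 p [ 0.5578 -0.2689  0.1944] zyaw 95.46 F [-0.6  0.1 -4.3] open 0.036 q [-0.57  0.54  1.29 -0.    1.31 -2.24]
  dp [ 0.1084 -0.0017  0.0003] turn [ 0.01  0.06 -0.15] tiltnow 0.15
```

View pics/w7.png

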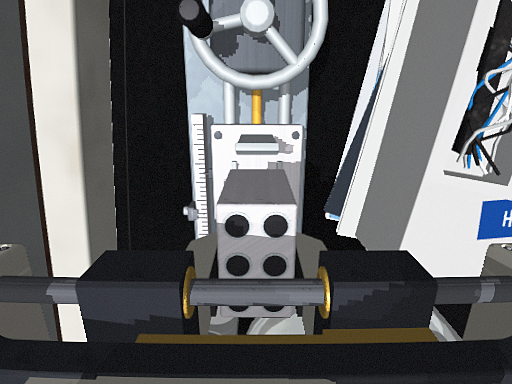

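View pics/t7.png

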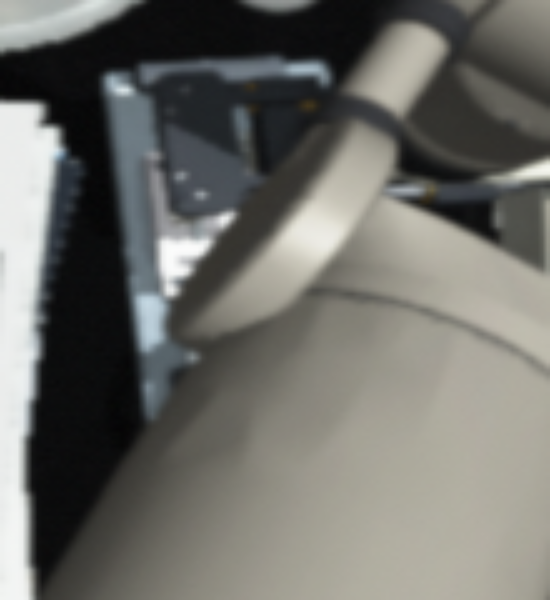

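Call:
move_arm:
  deltas:
    - {"dp": [0.004, -0.0017, 0.0003], "turn": [0, 0, 0]}
    - {"dp": [0.01, -0.0017, 0.0003], "turn": [0, 0, 0]}
    - {"dp": [0.018, -0.0017, 0.0003], "turn": [0, 0, 0]}
    - {"dp": [0.028, -0.0017, 0.0003], "turn": [0, 0, 0]}
    - {"dp": [0.038, -0.0017, 0.0003], "turn": [0, 0, 0]}
    - {"dp": [0.048, -0.0017, 0.0003], "turn": [0, 0, 0]}
    - {"dp": [0.058, -0.0017, 0.0003], "turn": [0, 0, 0]}
    - {"dp": [0.066, -0.0017, 0.0003], "turn": [0, 0, 0]}
    - {"dp": [0.072, -0.0017, 0.0003], "turn": [0, 0, 0]}
    - {"dp": [0.074, -0.0017, 0.0003], "turn": [0, 0, 0]}

```text
time: 17.3
tool_pos: [0.5604, -0.2685, 0.1205]
tool_rot: [1.355, 1.57, 3.022]
contact_force: [0.2, -0.4, -3.7]
opening: 0.0358
```

```bash
python3 - <<'E'
from h import *
from cell import robot
plan2(robot,[.5592,-.2684,.0860],95.45,0); print(robot.observe()['torque'])
E
```

```text
t 17.3 p [ 0.5604 -0.2685  0.1205] zyaw 95.5 F [ 0.2 -0.4 -3.7] open 0.0358 q [-0.57  0.61  1.38 -0.    1.15 -2.24]
  dp [0.0345 0.0012 0.0002] turn [ 0.05  0.02 -0.07] tiltnow 0.07
[ 0.10180483 -0.04118565 -0.00175826]
```

Call:
move_arm:
  deltas:
    - {"dp": [0.003, 0.0008, 0.0001], "turn": [0, 0, 0]}
    - {"dp": [0.008, 0.0008, 0.0001], "turn": [0, 0, 0]}
    - {"dp": [0.014, 0.0008, 0.0001], "turn": [0, 0, 0]}
    - {"dp": [0.02, 0.0008, 0.0001], "turn": [0, 0, 0]}
    - {"dp": [0.025, 0.0008, 0.0001], "turn": [0, 0, 0]}
    - {"dp": [0.029, 0.0008, 0.0001], "turn": [0, 0, 0]}
    - {"dp": [0.0315, 0.0008, 0.0001], "turn": [0, 0, 0]}
    - {"dp": [0.0325, 0.0008, 0.0001], "turn": [0, 0, 0]}
    - {"dp": [0.0325, 0.0008, 0.0001], "turn": [0, 0, 0]}

```text
time: 18.2
tool_pos: [0.5599, -0.2686, 0.0888]
tool_rot: [2.365, 1.57, -2.251]
contact_force: [0.5, 0.0, -4.7]
opening: 0.036
```

```bash
python3 - <<'E'
from h import *
from cell import robot
plan2(robot,[.5592,-.2684,.0855],95.45,0); print(robot.observe()['torque'])
E
```

```text
t 18.2 p [ 0.5599 -0.2686  0.0888] zyaw 95.5 F [ 0.5  0.  -4.7] open 0.036 q [-0.57  0.64  1.42 -0.    1.08 -2.24]
  dp [0.0033 0.0006 0.0003] turn [ 0.05 -0.02 -0.02] tiltnow 0.02
[0.04984869 0.04032793 0.00238274]
```

Call:
move_arm:
  deltas:
    - {"dp": [0.001, 0.0003, 0], "turn": [0, 0, 0]}
    - {"dp": [0.002, 0.0003, 0], "turn": [0, 0, 0]}
    - {"dp": [0.0028, 0.0003, 0], "turn": [0, 0, 0]}
    - {"dp": [0.0034, 0.0003, 0], "turn": [0, 0, 0]}
    - {"dp": [0.0034, 0.0003, 0], "turn": [0, 0, 0]}

```text
time: 18.7
tool_pos: [0.5596, -0.2686, 0.0856]
tool_rot: [2.782, 1.57, -1.835]
contact_force: [-1.0, 0.0, -3.9]
opening: 0.0358
```

Call:
move_arm:
  deltas:
    - {"dp": [0.0006, 0, 0], "turn": [0, 0, 0]}
    - {"dp": [0.0012, 0, 0], "turn": [0, 0, 0]}
    - {"dp": [0.0012, 0, 0], "turn": [0, 0, 0]}

```text
time: 19.0
tool_pos: [0.5597, -0.2686, 0.0855]
tool_rot: [-2.82, 1.57, -1.153]
contact_force: [-4.0, 1.8, 6.0]
opening: 0.0356
```

Call:
move_arm:
  deltas:
    - {"dp": [-0.0008, 0, 0], "turn": [0, 0, 0]}
    - {"dp": [-0.0008, 0, 0], "turn": [0, 0, 0]}
    - {"dp": [-0.0008, 0, 0], "turn": [0, 0, 0]}
    - {"dp": [-0.0008, 0, 0], "turn": [0, 0, 0]}
  hand: 0.06

```text
time: 19.4
tool_pos: [0.5597, -0.2687, 0.085]
tool_rot: [2.837, 1.57, -1.78]
contact_force: [0.1, 0.1, -0.7]
opening: 0.0591
```

Call:
move_arm:
  deltas:
    - {"dp": [-0.008, 0, 0], "turn": [0, 0, 0]}
    - {"dp": [-0.025, 0, 0], "turn": [0, 0, 0]}
    - {"dp": [-0.045, 0, 0], "turn": [0, 0, 0]}
    - {"dp": [-0.075, 0, 0], "turn": [0, 0, 0]}
    - {"dp": [-0.11, 0, 0], "turn": [0, 0, 0]}
    - {"dp": [-0.14, 0, 0], "turn": [0, 0, 0]}
    - {"dp": [-0.16, 0, 0], "turn": [0, 0, 0]}
    - {"dp": [-0.165, 0, 0], "turn": [0, 0, 0]}

```text
time: 20.2
tool_pos: [0.5605, -0.2691, 0.2535]
tool_rot: [-2.336, 1.565, -0.67]
contact_force: [-0.2, -0.6, -0.3]
opening: 0.0599
```

```bash
python3 - <<'E'
from h import *
from cell import robot
plan2(robot,[.424,-.324,.2],95.45,0)
w=robot.camera_info("wrist"); p,d=robot.read_camera("wrist"); cv2.imwrite("pics/w8.png",p[:,:,::-1]); np.savez("pics/w8.npz",d=d,R=w['R'],t=w['t'])
E
```

```text
t 20.2 p [ 0.5605 -0.2691  0.2535] zyaw 95.51 F [-0.2 -0.6 -0.3] open 0.0599 q [-0.57  0.5   1.19 -0.    1.44 -2.24]
  dp [ 0.0531  0.1414 -0.0413] turn [ 0.06 -0.23  0.24] tiltnow -0.24
```

View pics/w8.png

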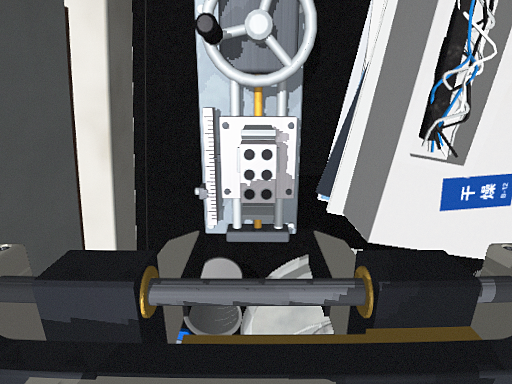

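```bash
python3 - <<'E'
from h import *
from cell import robot
W=np.load("pics/w8.npz"); info=robot.camera_info("wrist"); info['R']=W['R'];info['t']=W['t']
im=cv2.imread("pics/w8.png"); P=cloud(info,W['d']); Y,X=np.mgrid[:384,:512]
k=(X>225)&(X<295)&(Y>120)&(Y<220)&(abs(P[...,2]-.118)<.004)
p=P[k]; print("block top",k.sum(),np.median(p,0))
m=cv2.morphologyEx(k.astype(np.uint8),cv2.MORPH_CLOSE,np.ones((7,7)));m=cv2.morphologyEx(m,cv2.MORPH_OPEN,np.ones((7,7)))
c=max(cv2.findContours(m,cv2.RETR_EXTERNAL,cv2.CHAIN_APPROX_NONE)[0],key=cv2.contourArea).reshape(-1,2); print(cv2.minAreaRect((onplane(info,c,.118)[:,:2]*1000).astype(np.float32)))
# tilt: plane fit
A=np.c_[p[:,:2]-p[:,:2].mean(0),np.ones(len(p))]; print("slope",np.linalg.lstsq(A,p[:,2],rcond=None)[0])
k=(X>185)&(X<325)&(Y<95)&(P[...,2]>.072)&(P[...,2]<.086); p=P[k]; 
x,y=p[:,0],p[:,1]
from scipy.optimize import least_squares
# rim outer: enclosing circle
print("rim",cv2.minEnclosingCircle((p[:,:2]*1000).astype(np.float32)),k.sum())
k=(X>185)&(X<235)&(Y<60)&(abs(P[...,2]-.131)<.006); p=P[k]; print("handle",k.sum(),p.mean(0),cv2.minEnclosingCircle((p[:,:2]*1000).astype(np.float32)))
k=(X>240)&(X<275)&(Y>5)&(Y<45); q=P[k]; q=q[q[:,2]>.079]; print("hub",len(q),q.mean(0))
cv2.imwrite("pics/w8c.png",cv2.resize(im[0:100,180:330],None,fx=5,fy=5,interpolation=cv2.INTER_CUBIC))
E
```

```text
block top 2290 [ 0.55152688 -0.2691698   0.11880633]
((552.1661987304688, -268.9715270996094), (69.30529022216797, 35.66862487792969), 4.635199069976807)
slope [ 0.00022016 -0.00104471  0.11878914]
rim ((414.0559997558594, -282.5106201171875), 57.73271560668945) 3699
handle 442 [ 0.42644971 -0.32500169  0.12990699] ((425.5780944824219, -325.9180908203125), 9.851994514465332)
hub 743 [ 0.41359611 -0.28221461  0.08391444]
```

View pics/w8c.png

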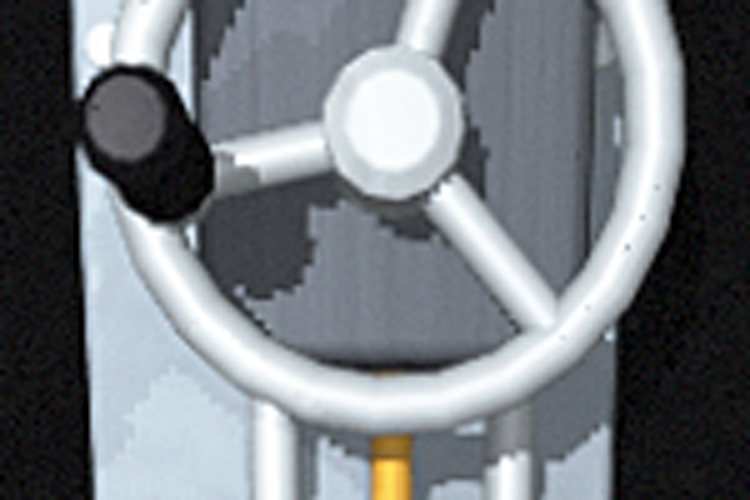

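```bash
python3 - <<'E'
from h import *
from cell import robot
P=np.load("pics/topP.npy").reshape(-1,3)
for x in(.3,.36,.42,.48,.54): print(x,[(round(y,2),round(float(np.nanmax(P[(abs(P[:,0]-x)<.015)&(abs(P[:,1]-y)<.01)][:,2],initial=-1)),3)) for y in np.arange(-.34,-.52,-.02)])
plan2(robot,[.426,-.3252,.2],5,0)
E
```

```text
0.3 [(np.float64(-0.34), 0.003), (np.float64(-0.36), 0.003), (np.float64(-0.38), 0.003), (np.float64(-0.4), 0.004), (np.float64(-0.42), 0.004), (np.float64(-0.44), 0.002), (np.float64(-0.46), 0.335), (np.float64(-0.48), 0.338), (np.float64(-0.5), 0.003)]
0.36 [(np.float64(-0.34), 0.01), (np.float64(-0.36), 0.013), (np.float64(-0.38), 0.002), (np.float64(-0.4), 0.003), (np.float64(-0.42), 0.002), (np.float64(-0.44), 0.072), (np.float64(-0.46), 0.439), (np.float64(-0.48), 0.438), (np.float64(-0.5), 0.398)]
0.42 [(np.float64(-0.34), 0.13), (np.float64(-0.36), 0.002), (np.float64(-0.38), 0.003), (np.float64(-0.4), 0.002), (np.float64(-0.42), 0.003), (np.float64(-0.44), 0.073), (np.float64(-0.46), 0.457), (np.float64(-0.48), 0.072), (np.float64(-0.5), -1.0)]
0.48 [(np.float64(-0.34), 0.028), (np.float64(-0.36), 0.008), (np.float64(-0.38), 0.001), (np.float64(-0.4), 0.003), (np.float64(-0.42), 0.002), (np.float64(-0.44), 0.073), (np.float64(-0.46), 0.462), (np.float64(-0.48), 0.073), (np.float64(-0.5), -1.0)]
0.54 [(np.float64(-0.34), 0.039), (np.float64(-0.36), 0.003), (np.float64(-0.38), 0.001), (np.float64(-0.4), 0.002), (np.float64(-0.42), 0.002), (np.float64(-0.44), 0.072), (np.float64(-0.46), 0.469), (np.float64(-0.48), 0.073), (np.float64(-0.5), -1.0)]
t 20.25 p [ 0.5602 -0.2689  0.2525] zyaw 95.5 F [0.3 0.  0.8] open 0.06 q [-0.57  0.51  1.2  -0.    1.44 -2.24]
  dp [ 0.0522  0.1392 -0.043 ] turn [90.5  -0.    0.26] tiltnow -0.16
```

Call:
move_arm:
  deltas:
    - {"dp": [0, 0.01, -0.004], "turn": [8.5, 0, 0]}
    - {"dp": [0, 0.025, -0.008], "turn": [17, 0, 0]}
    - {"dp": [0, 0.04, -0.013], "turn": [25.5, 0, 0]}
    - {"dp": [0, 0.055, -0.018], "turn": [34, 0, 0]}
    - {"dp": [0, 0.07, -0.022], "turn": [42.5, 0, 0]}
    - {"dp": [0, 0.087, -0.027], "turn": [51, 0, 0]}
    - {"dp": [0.01, 0.104, -0.032], "turn": [59.5, 0, 0]}
    - {"dp": [0.02, 0.12, -0.037], "turn": [68, 0, 0]}
    - {"dp": [0.03, 0.132, -0.041], "turn": [76.5, 0, 0]}
    - {"dp": [0.045, 0.139, -0.043], "turn": [85, 0, 0]}

```text
time: 21.25
tool_pos: [0.4242, -0.3248, 0.2039]
tool_rot: [2.749, 1.569, 2.926]
contact_force: [0.8, 0.2, -0.3]
opening: 0.06
```

```bash
python3 - <<'E'
from h import *
from cell import robot
plan2(robot,[.426,-.3252,.16],5,0)
w=robot.camera_info("wrist"); p,d=robot.read_camera("wrist"); cv2.imwrite("pics/w9.png",p[:,:,::-1]); np.savez("pics/w9.npz",d=d,R=w['R'],t=w['t'])
plan2(robot,[.426,-.3252,.092],5,0)
E
```

```text
t 21.25 p [ 0.4242 -0.3248  0.2039] zyaw 10.1 F [ 0.8  0.2 -0.3] open 0.06 q [-0.8   0.38  1.53 -0.    1.23 -0.97]
  dp [ 0.0439 -0.0007  0.0018] turn [ 5.1  -0.07 -0.03] tiltnow 0.03
t 21.3 p [ 0.4226 -0.324   0.2011] zyaw 9.67 F [-0.6  0.5 -2.4] open 0.0599 q [-0.8   0.38  1.54 -0.    1.23 -0.97]
  dp [ 0.1091 -0.0022  0.0036] turn [ 4.67 -0.26 -0.25] tiltnow 0.26
```

View pics/w9.png

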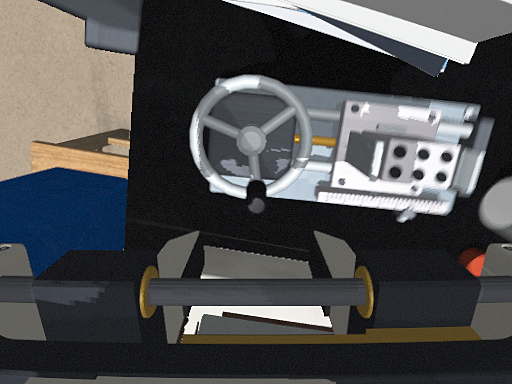

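```bash
python3 - <<'E'
from h import *
from cell import robot
W=np.load("pics/w9.npz"); info=robot.camera_info("wrist"); info['R']=W['R'];info['t']=W['t']
P=cloud(info,W['d']); Y,X=np.mgrid[:384,:512]
k=(X>235)&(X<280)&(Y>185)&(Y<225)&(abs(P[...,2]-.131)<.006); p=P[k]; print("handle",k.sum(),p.mean(0),cv2.minEnclosingCircle((p[:,:2]*1000).astype(np.float32)))
k=(X>180)&(X<325)&(Y>60)&(Y<215)&(P[...,2]>.072)&(P[...,2]<.086); p=P[k]; print("rim",cv2.minEnclosingCircle((p[:,:2]*1000).astype(np.float32)))
plan2(robot,[.426,-.3252,.092],5,0)
E
```

```text
handle 421 [ 0.42559801 -0.32401063  0.12997142] ((425.9435119628906, -325.3983459472656), 9.956047058105469)
rim ((412.57427978515625, -282.50299072265625), 57.642677307128906)
t 21.3 p [ 0.4226 -0.324   0.2011] zyaw 9.67 F [-0.6  0.5 -2.4] open 0.0599 q [-0.8   0.38  1.54 -0.    1.23 -0.97]
  dp [ 0.1091 -0.0022  0.0036] turn [ 4.67 -0.26 -0.25] tiltnow 0.26
```

Call:
move_arm:
  deltas:
    - {"dp": [0.01, -0.001, 0.003], "turn": [3, 0, 0]}
    - {"dp": [0.025, -0.001, 0.003], "turn": [4.6, 0, 0]}
    - {"dp": [0.04, -0.001, 0.003], "turn": [4.6, 0, 0]}
    - {"dp": [0.05, -0.001, 0.003], "turn": [4.6, 0, 0]}
    - {"dp": [0.05, -0.001, 0.003], "turn": [4.6, 0, 0]}

```text
time: 21.8
tool_pos: [0.4278, -0.3243, 0.1533]
tool_rot: [2.383, 1.567, 2.488]
contact_force: [0.5, 0.6, 0.2]
opening: 0.0601
```

```bash
python3 - <<'E'
from h import *
from cell import robot
plan2(robot,[.4258,-.3252,.092],5,0)
E
```

```text
t 21.8 p [ 0.4278 -0.3243  0.1533] zyaw 6.0 F [0.5 0.6 0.2] open 0.0601 q [-0.79  0.44  1.6  -0.    1.11 -0.9 ]
  dp [ 0.0613 -0.0009 -0.0019] turn [ 1.   -0.16 -0.15] tiltnow 0.15
```

Call:
move_arm:
  deltas:
    - {"dp": [0.015, -0.0009, -0.002], "turn": [0.5, 0, 0]}
    - {"dp": [0.035, -0.0009, -0.002], "turn": [0.5, 0, 0]}
    - {"dp": [0.05, -0.0009, -0.002], "turn": [0.5, 0, 0]}
    - {"dp": [0.061, -0.0009, -0.002], "turn": [0.5, 0, 0]}
    - {"dp": [0.061, -0.0009, -0.002], "turn": [0.5, 0, 0]}

```text
time: 22.3
tool_pos: [0.4262, -0.3258, 0.0931]
tool_rot: [2.505, 1.569, 2.6]
contact_force: [0.1, 0.2, -0.7]
opening: 0.0601
```

```bash
python3 - <<'E'
from h import *
from cell import robot
plan2(robot,[.4258,-.3252,.092],5,0)
E
```

```text
t 22.3 p [ 0.4262 -0.3258  0.0931] zyaw 5.44 F [ 0.1  0.2 -0.7] open 0.0601 q [-0.8   0.51  1.67 -0.    0.97 -0.89]
  dp [ 0.0011  0.0006 -0.0003] turn [ 0.44 -0.1  -0.08] tiltnow 0.08
```

Call:
move_arm:
  deltas:
    - {"dp": [0, 0.0003, -0.0002], "turn": [0, 0, 0]}
    - {"dp": [0, 0.0003, -0.0002], "turn": [0, 0, 0]}
    - {"dp": [0, 0.0003, -0.0002], "turn": [0, 0, 0]}
    - {"dp": [0, 0.0003, -0.0002], "turn": [0, 0, 0]}
    - {"dp": [0, 0.0003, -0.0002], "turn": [0, 0, 0]}
    - {"dp": [0, 0.0003, -0.0002], "turn": [0, 0, 0]}
  hand: 0.01
  squeeze: 15

```text
time: 22.9
tool_pos: [0.4262, -0.3261, 0.0943]
tool_rot: [-2.282, 1.57, -2.187]
contact_force: [-1.7, 0.2, 2.7]
opening: 0.0187
```

```bash
cat > circ.py <<'E'
from h import *
from cell import robot
import sys
A=np.array([.4135,-.2823]); r=.045
a0=float(sys.argv[1]); n=int(sys.argv[2]); step=float(sys.argv[3])
o,p,R=state(robot); print("t",o['time'],p.round(4),"ang now",np.degrees(np.arctan2(p[1]-A[1],p[0]-A[0])).round(2),"rad",np.hypot(*(p[:2]-A)).round(4),"F",o['contact_force'].round(1),"open",o['opening'].round(4))
c0=A+r*np.array([np.cos(np.radians(a0)),np.sin(np.radians(a0))])
for i in range(1,n+1):
    a=np.radians(a0-step*i); w=np.r_[A+r*np.array([np.cos(a),np.sin(a)])-c0,0]
    d=R.T@w; print(i,round(a0-step*i,1),d.round(4)[1:])
E
python3 circ.py -74 10 18
```

```text
Traceback (most recent call last):
  File "circ.py", line 6, in <module>
    o,p,R=state(robot); print("t",o['time'],p.round(4),"ang now",np.degrees(np.arctan2(p[1]-A[1],p[0]-A[0])).round(2),"rad",np.hypot(*(p[:2]-A)).round(4),"F",o['contact_force'].round(1),"open",o['opening'].round(4))
                                                                                                                                                                                                 ^^^^^^^^^^^^^^^^^^
AttributeError: 'float' object has no attribute 'round'
```

```bash
sed -i "s/o\['opening'\].round(4)/round(o['opening'],4)/" circ.py; python3 circ.py -74 10 18
```

```text
t 22.9 [ 0.4262 -0.3261  0.0943] ang now -73.78 rad 0.0456 F [-1.7  0.2  2.7] open 0.0187
1 -92.0 [-0.0004 -0.0141]
2 -110.0 [ 0.0036 -0.0276]
3 -128.0 [ 0.0115 -0.0392]
4 -146.0 [ 0.0227 -0.0478]
5 -164.0 [ 0.036  -0.0525]
6 -182.0 [ 0.05   -0.0529]
7 -200.0 [ 0.0635 -0.0489]
8 -218.0 [ 0.0752 -0.041 ]
9 -236.0 [ 0.0837 -0.0298]
10 -254.0 [ 0.0885 -0.0166]
```

Call:
move_arm:
  deltas:
    - {"dp": [0, -0.0004, -0.0141], "turn": [0, 0, 0]}
    - {"dp": [0, 0.0036, -0.0276], "turn": [0, 0, 0]}
    - {"dp": [0, 0.0115, -0.0392], "turn": [0, 0, 0]}
    - {"dp": [0, 0.0227, -0.0478], "turn": [0, 0, 0]}
    - {"dp": [0, 0.036, -0.0525], "turn": [0, 0, 0]}
    - {"dp": [0, 0.05, -0.0529], "turn": [0, 0, 0]}
    - {"dp": [0, 0.0635, -0.0489], "turn": [0, 0, 0]}
    - {"dp": [0, 0.0752, -0.041], "turn": [0, 0, 0]}
    - {"dp": [0, 0.0837, -0.0298], "turn": [0, 0, 0]}
    - {"dp": [0, 0.0885, -0.0166], "turn": [0, 0, 0]}

```text
time: 23.9
tool_pos: [0.4011, -0.2394, 0.0944]
tool_rot: [-2.169, 1.569, -2.075]
contact_force: [-0.3, -6.3, -2.5]
opening: 0.0185
```

```bash
python3 circ.py -254 10 20; python3 - <<'E'
from h import *
from cell import robot
plan2(robot,[.4258,-.3252,.092],5,0)
E
```

```text
t 23.9 [ 0.4011 -0.2394  0.0944] ang now 106.08 rad 0.0447 F [-0.3 -6.3 -2.5] open 0.0185
1 -274.0 [0.0002 0.0156]
2 -294.0 [-0.005   0.0304]
3 -314.0 [-0.0149  0.0424]
4 -334.0 [-0.0284  0.0504]
5 -354.0 [-0.0438  0.0533]
6 -374.0 [-0.0592  0.0507]
7 -394.0 [-0.0728  0.0431]
8 -414.0 [-0.083   0.0312]
9 -434.0 [-0.0885  0.0166]
10 -454.0 [-0.0886  0.0009]
t 23.9 p [ 0.4011 -0.2394  0.0944] zyaw 5.39 F [-0.3 -6.3 -2.5] open 0.0185 q [-0.7   0.4   1.86 -0.    0.88 -0.79]
  dp [ 0.0025 -0.0877  0.0165] turn [ 0.39 -0.04  0.06] tiltnow -0.06
```

Call:
move_arm:
  deltas:
    - {"dp": [0, 0.0002, 0.0156], "turn": [0, 0, 0]}
    - {"dp": [0, -0.005, 0.0304], "turn": [0, 0, 0]}
    - {"dp": [0, -0.0149, 0.0424], "turn": [0, 0, 0]}
    - {"dp": [0, -0.0284, 0.0504], "turn": [0, 0, 0]}
    - {"dp": [0, -0.0438, 0.0533], "turn": [0, 0, 0]}
    - {"dp": [0, -0.0592, 0.0507], "turn": [0, 0, 0]}
    - {"dp": [0, -0.0728, 0.0431], "turn": [0, 0, 0]}
    - {"dp": [0, -0.083, 0.0312], "turn": [0, 0, 0]}
    - {"dp": [0, -0.0885, 0.0166], "turn": [0, 0, 0]}
    - {"dp": [0, -0.0886, 0.0009], "turn": [0, 0, 0]}

```text
time: 24.9
tool_pos: [0.4109, -0.328, 0.0943]
tool_rot: [-0.458, 1.57, -0.364]
contact_force: [1.9, 3.6, 2.9]
opening: 0.0185
```

```bash
python3 circ.py -454 10 20; python3 - <<'E'
from cell import robot
import cv2
p,d=robot.read_camera("top"); cv2.imwrite("pics/t10.png",cv2.resize(p[130:280,290:400,::-1],None,fx=5,fy=4))
E
```

```text
t 24.9 [ 0.4109 -0.328   0.0943] ang now -93.23 rad 0.0458 F [1.9 3.6 2.9] open 0.0185
1 -474.0 [ 0.0052 -0.0147]
2 -494.0 [ 0.0151 -0.0268]
3 -514.0 [ 0.0285 -0.0348]
4 -534.0 [ 0.0439 -0.0377]
5 -554.0 [ 0.0593 -0.0351]
6 -574.0 [ 0.0729 -0.0275]
7 -594.0 [ 0.0831 -0.0156]
8 -614.0 [ 0.0886 -0.001 ]
9 -634.0 [0.0888 0.0147]
10 -654.0 [0.0836 0.0294]
```

View pics/t10.png

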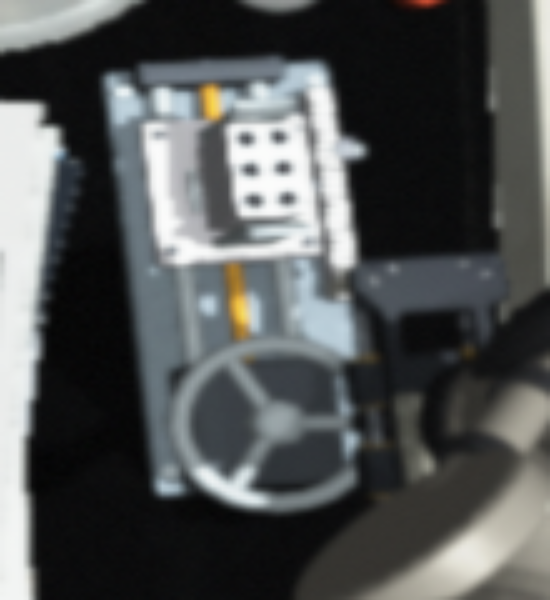

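Call:
move_arm:
  deltas:
    - {"dp": [0, 0.0052, -0.0147], "turn": [0, 0, 0]}
    - {"dp": [0, 0.0151, -0.0268], "turn": [0, 0, 0]}
    - {"dp": [0, 0.0285, -0.0348], "turn": [0, 0, 0]}
    - {"dp": [0, 0.0439, -0.0377], "turn": [0, 0, 0]}
    - {"dp": [0, 0.0593, -0.0351], "turn": [0, 0, 0]}
    - {"dp": [0, 0.0729, -0.0275], "turn": [0, 0, 0]}
    - {"dp": [0, 0.0831, -0.0156], "turn": [0, 0, 0]}
    - {"dp": [0, 0.0886, -0.001], "turn": [0, 0, 0]}
    - {"dp": [0, 0.0888, 0.0147], "turn": [0, 0, 0]}
    - {"dp": [0, 0.0836, 0.0294], "turn": [0, 0, 0]}

```text
time: 25.95
tool_pos: [0.4325, -0.2421, 0.0943]
tool_rot: [-2.143, 1.568, -2.047]
contact_force: [-7.9, -12.2, 1.5]
opening: 0.019
```

```bash
python3 circ.py -654 10 20
```

```text
t 25.95 [ 0.4325 -0.2421  0.0943] ang now 64.74 rad 0.0444 F [ -7.9 -12.2   1.5] open 0.019
1 -674.0 [-0.0099  0.0121]
2 -694.0 [-0.0234  0.02  ]
3 -714.0 [-0.0388  0.0229]
4 -734.0 [-0.0542  0.0203]
5 -754.0 [-0.0678  0.0126]
6 -774.0 [-0.0779  0.0007]
7 -794.0 [-0.0834 -0.0139]
8 -814.0 [-0.0836 -0.0296]
9 -834.0 [-0.0783 -0.0443]
10 -854.0 [-0.0684 -0.0564]
```

Call:
move_arm:
  deltas:
    - {"dp": [0, -0.0105, 0.0118], "turn": [0, 0, 0]}
    - {"dp": [0, -0.0244, 0.0195], "turn": [0, 0, 0]}
    - {"dp": [0, -0.0398, 0.0224], "turn": [0, 0, 0]}
    - {"dp": [0, -0.0552, 0.0198], "turn": [0, 0, 0]}
    - {"dp": [0, -0.0688, 0.0121], "turn": [0, 0, 0]}
    - {"dp": [0, -0.0789, 0.0002], "turn": [0, 0, 0]}
    - {"dp": [0, -0.0844, -0.0144], "turn": [0, 0, 0]}
    - {"dp": [0, -0.0846, -0.0301], "turn": [0, 0, 0]}
    - {"dp": [0, -0.0793, -0.0448], "turn": [0, 0, 0]}
    - {"dp": [0, -0.0694, -0.0569], "turn": [0, 0, 0]}

```text
time: 26.95
tool_pos: [0.3822, -0.3169, 0.0943]
tool_rot: [-1.131, 1.568, -1.037]
contact_force: [4.0, 0.8, 0.3]
opening: 0.0183
```

```bash
python3 circ.py -854 4 10;  python3 - <<'E'
from h import *
from cell import robot
w=robot.camera_info("wrist"); p,d=robot.read_camera("wrist"); cv2.imwrite("pics/w11.png",p[:,:,::-1]); np.savez("pics/w11.npz",d=d,R=w['R'],t=w['t'])
p,d=robot.read_camera("top"); cv2.imwrite("pics/t11.png",p[:,:,::-1]); cv2.imwrite("pics/t11c.png",cv2.resize(p[140:200,335:385,::-1],None,fx=10,fy=10,interpolation=cv2.INTER_CUBIC))
E
```

```text
t 26.95 [ 0.3822 -0.3169  0.0943] ang now -132.12 rad 0.0467 F [4.  0.8 0.3] open 0.0183
1 -864.0 [ 0.0064 -0.0046]
2 -874.0 [ 0.0134 -0.008 ]
3 -884.0 [ 0.021  -0.0101]
4 -894.0 [ 0.0288 -0.0108]
```

View pics/w11.png

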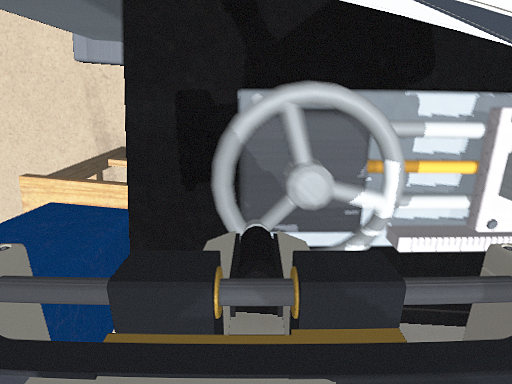

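View pics/t11c.png

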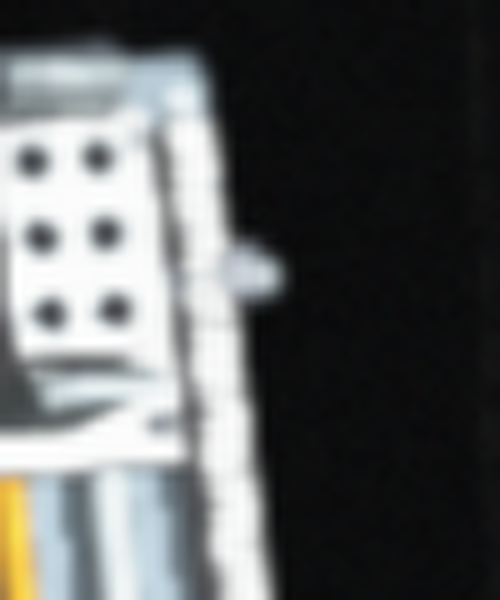

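Call:
move_arm:
  deltas:
    - {"dp": [0, 0.0064, -0.0046], "turn": [0, 0, 0]}
    - {"dp": [0, 0.0134, -0.008], "turn": [0, 0, 0]}
    - {"dp": [0, 0.021, -0.0101], "turn": [0, 0, 0]}
    - {"dp": [0, 0.024, -0.0104], "turn": [0, 0, 0]}
    - {"dp": [0, 0.024, -0.0104], "turn": [0, 0, 0]}
    - {"dp": [0, 0.024, -0.0104], "turn": [0, 0, 0]}

```text
time: 27.65
tool_pos: [0.3681, -0.2929, 0.0942]
tool_rot: [2.992, 1.567, 3.087]
contact_force: [-10.9, -0.6, 8.5]
opening: 0.0189
```

```bash
python3 circ.py -888 2 10
```

```text
t 27.65 [ 0.3681 -0.2929  0.0942] ang now -166.83 rad 0.0467 F [-10.9  -0.6   8.5] open 0.0189
1 -898.0 [ 0.0078 -0.0002]
2 -908.0 [0.0156 0.0009]
```

Call:
move_arm:
  deltas:
    - {"dp": [0, 0, 0], "turn": [0, 0, 0]}
    - {"dp": [0, 0, 0], "turn": [0, 0, 0]}
    - {"dp": [0, 0, 0], "turn": [0, 0, 0]}
    - {"dp": [0, 0, 0], "turn": [0, 0, 0]}
  hand: 0.05

```text
time: 28.05
tool_pos: [0.3697, -0.293, 0.094]
tool_rot: [-2.213, 1.57, -2.118]
contact_force: [-0.8, -0.1, -0.0]
opening: 0.0459
```

Call:
move_arm:
  deltas:
    - {"dp": [-0.01, 0, 0], "turn": [0, 0, 0]}
    - {"dp": [-0.03, 0, 0], "turn": [0, 0, 0]}
    - {"dp": [-0.055, 0, 0], "turn": [0, 0, 0]}
    - {"dp": [-0.085, 0, 0], "turn": [0, 0, 0]}
    - {"dp": [-0.11, 0, 0], "turn": [0, 0, 0]}
    - {"dp": [-0.125, 0, 0], "turn": [0, 0, 0]}
    - {"dp": [-0.13, 0, 0], "turn": [0, 0, 0]}

```text
time: 28.75
tool_pos: [0.3701, -0.2936, 0.2265]
tool_rot: [-1.03, 1.567, -0.936]
contact_force: [-0.1, -0.7, -0.1]
opening: 0.05
```

```bash
python3 - <<'E'
from h import *
from cell import robot
# view: camera should sit above rider (.605,-.32); camera at tool y +.082, looking back along -y by ~17deg
for z in(.2,): plan2(robot,[.58,-.36,z],5,0)
E
```

```text
t 28.75 p [ 0.3701 -0.2936  0.2265] zyaw 5.41 F [-0.1 -0.7 -0.1] open 0.05 q [-0.83  0.24  1.66 -0.    1.23 -0.93]
  dp [ 0.0272 -0.0858  0.2027] turn [0.41 0.13 0.21] tiltnow -0.21
```

Call:
move_arm:
  deltas:
    - {"dp": [0, -0.006, 0.02], "turn": [0, 0, 0]}
    - {"dp": [0.003, -0.014, 0.05], "turn": [0, 0, 0]}
    - {"dp": [0.008, -0.024, 0.09], "turn": [0, 0, 0]}
    - {"dp": [0.015, -0.034, 0.13], "turn": [0, 0, 0]}
    - {"dp": [0.025, -0.044, 0.17], "turn": [0, 0, 0]}
    - {"dp": [0.04, -0.052, 0.2], "turn": [0, 0, 0]}
    - {"dp": [0.05, -0.056, 0.218], "turn": [0, 0, 0]}
    - {"dp": [0.055, -0.058, 0.225], "turn": [0, 0, 0]}
    - {"dp": [0.055, -0.058, 0.225], "turn": [0, 0, 0]}
    - {"dp": [0.055, -0.058, 0.225], "turn": [0, 0, 0]}

```text
time: 29.75
tool_pos: [0.5981, -0.3297, 0.1694]
tool_rot: [-2.787, 1.57, -2.693]
contact_force: [-0.7, -0.5, -0.9]
opening: 0.05
```

```bash
python3 - <<'E'
from h import *
from cell import robot
plan2(robot,[.58,-.36,.2],5,0)
w=robot.camera_info("wrist"); p,d=robot.read_camera("wrist"); cv2.imwrite("pics/w12.png",p[:,:,::-1]); np.savez("pics/w12.npz",d=d,R=w['R'],t=w['t'])
E
```

```text
t 29.75 p [ 0.5981 -0.3297  0.1694] zyaw 5.38 F [-0.7 -0.5 -0.9] open 0.05 q [-0.62  0.68  1.11 -0.    1.35 -0.71]
  dp [-0.0306 -0.0284 -0.0209] turn [ 0.38 -0.05  0.02] tiltnow -0.02
```

View pics/w12.png

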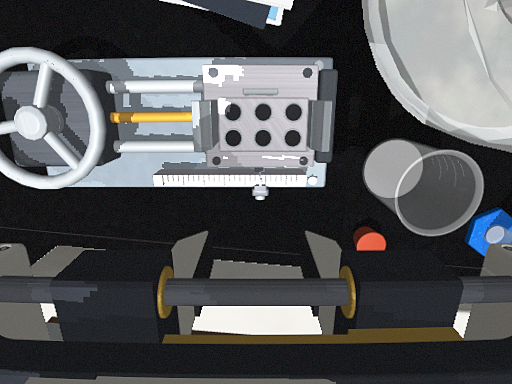

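```bash
python3 - <<'E'
import cv2
im=cv2.imread("pics/w12.png"); cv2.imwrite("pics/w12c.png",cv2.resize(im[155:205,225:295],None,fx=11,fy=11,interpolation=cv2.INTER_CUBIC))
E
```

```text
(no output)
```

View pics/w12c.png

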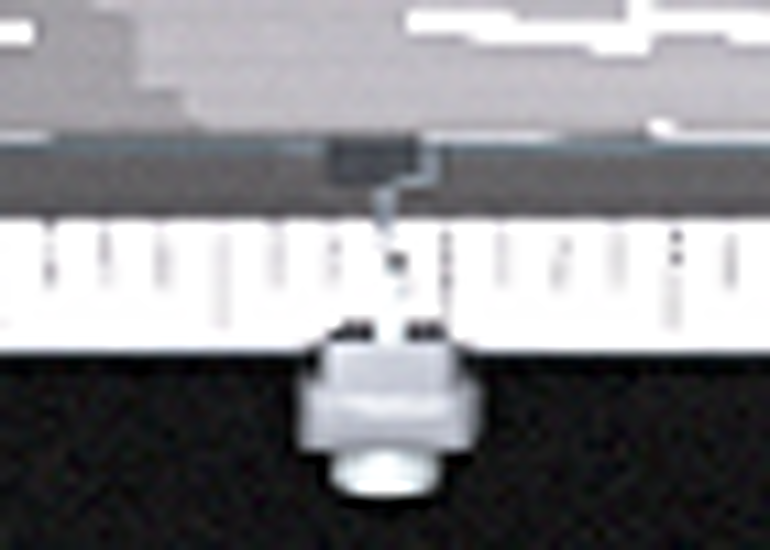

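```bash
python3 - <<'E'
from h import *
from cell import robot
W=np.load("pics/w12.npz"); info=robot.camera_info("wrist"); info['R']=W['R'];info['t']=W['t']
im=cv2.imread("pics/w12.png"); P=cloud(info,W['d']); Y,X=np.mgrid[:384,:512]
k=(X>210)&(X<318)&(Y>85)&(Y<158)&(abs(P[...,2]-.118)<.003); p=P[k]
print("block top z",np.median(p[:,2]),cv2.minAreaRect((p[:,:2]*1000).astype(np.float32)))
A=np.c_[p[:,:2]-p[:,:2].mean(0),np.ones(len(p))]; print("slope",np.linalg.lstsq(A,p[:,2],rcond=None)[0][:2])
f=lambda q:(np.array(q,float)+.5)/11-.5+[225,155]
w=onplane(info,f([(385,205),(389,320),(397,262)]),.039); a=np.radians(5.45); print("pointer/rider along slide",(w@[np.cos(a),np.sin(a),0]).round(4))
p,d=robot.read_camera("top"); cv2.imwrite("pics/t12.png",p[:,:,::-1])
print(robot.observe()['contact_force'],robot.observe()['time'])
E
```

```text
block top z 0.11865371693883156 ((596.485107421875, -265.6112060546875), (68.23221588134766, 35.968990325927734), 5.454952239990234)
slope [ 0.00299604 -0.00184557]
pointer/rider along slide [0.5683 0.5687 0.5694]
[-1.12553272 -0.55904862  0.55684734] 29.85
```

View pics/t12.png

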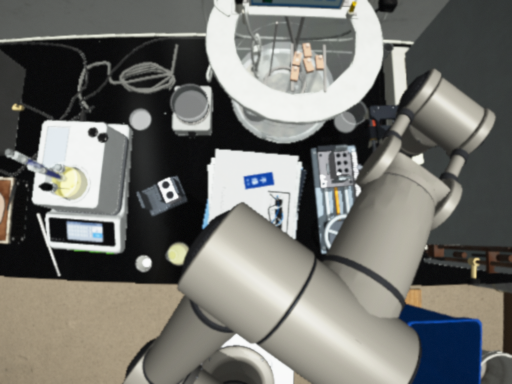

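```bash
python3 - <<'E'
from cell import robot
print(robot.hand_in())
E
```

```text
the job is handed in; nothing more can be done
None
```

I handed the job in at about 30 s. The tall block stands in the nest, and the carriage pointer is at the rider's mark to within about 1 mm.

- **Block:** I lifted it out by its end faces, set it down on free bench in front of the rack and regripped it on its wide faces. I then lowered it between the cheeks until it touched the floor and released it. The last picture shows its top at 0.1187 m (0.118 expected; the camera read the carriage plate about 1 mm high too). The slope was under 0.003 rad and its yaw matched the slide.
- **Handwheel:** I cranked it about 813° clockwise, which should move the carriage 45.2 mm against the 45.2 mm I had measured beforehand.
- **Pointer:** The final wrist picture puts the pointer 0.4 mm short of the middle of the rider's body. The blade tip shows poorly, white on white. Reading a dark dot beside it as the tip gives 1.1 mm instead, still inside the 2 mm limit.
- **Everything else:** In the final top view the short block, crucible, petri dish and beaker look in place. The flask was partly hidden by the arm there, but nothing touched it as far as I know. The rider was never touched.
- **Contact:** While first setting the block on the bench, the gripper pressed lightly against the fixed titrator (about 9 N). I backed it off and set the block down clear of it.
- **Release:** The arm ended clear of everything, with the gripper open and the force reading near zero.

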